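# Stagger the washed counter trays on the drying stand

### The job

Stack the two washed trays on the bottom tray of the drying stand, staggered so that air gets into each: first the green one, slid fully home so that it hangs out over the blue end with its feet hooked under the blue lip, then the yellow one on top of it, slid fully home the opposite way under the green tray's other lip, without dragging the green one out of its place. Set them down and push them gently, don't drop or force them, let go, and leave the other things on the counter alone.

Things in the scene. Friction and masses are not known exactly. Their poses are not given: they have to be found in the camera images.
- green_mid (a point): Green open enamelled tray, stacked first: 140 mm in its x, 130 in its y, 50 high (feet excluded); walls and floor 4 mm. The point is its centre, 25 mm above the floor's underside; z points out of the open top. Loose, 0.5 to 0.75 kg. It starts on its feet in one bay of the rack, leaning 33 degrees, z away from the robot. Two trays stacked flat have centres 50 mm apart.
- yellow_mid (a point): Yellow tray, stacked second: same shape, feet, mass and axes as the green tray, starting in the other bay (which bay is which varies). The point is its centre, half-way up. It lies on the green one only by its weight: friction of 2 N or more holds the green tray in place, so a harder push of the yellow one against its lip drags it along.
- bottom_mid (a point): White bottom tray, fixed level on a stand with a 170 x 160 mm rubber foot; same shape and axes as the green tray, but its -y end wall and lip are blue. The point is its centre, 55 mm above the counter and 25 mm below its rim.
- green_grip (a point): Where to pinch the green tray: middle of the top edge of its upright divider, 22 mm above the tray's centre. The divider is 6 mm thick, 43 mm tall above the floor, runs along the tray's y through the middle, with a 63 mm wide compartment on either side. The yellow and bottom trays have the same divider.
- green_foot (a point): Underside of one of the green tray's four hook feet (yellow has the same): x = +-45 mm, 24 mm wide, 9 mm deep below the floor. Each has a neck with outer face at y = +-23 mm and a toe, 3 mm thick, reaching out to y = +-29 mm with a 6 mm gap between it and the floor. Point at x = 45, y = -23 mm.
- blue_lip (a point): Middle of the inner edge, on top, of the bottom tray's blue lip. Every tray has at both ends (y = +-65 mm) such a 3 mm thick lip, level with the rim, turned inwards to y = +-53 mm. Set down flat within 20 mm of centred in y, the feet above hang clear inside; slid along y, the toes pass under the lip until the necks butt on its edge, at 30 mm offset.
- rack: Fixed plywood rack: two bays side by side (73 mm either side in its y), sloping 33 degrees down away from the robot (its +x). 300 mm wide, 150 deep; origin under its centre. Cheeks 8 mm thick stand 4 mm from the trays' end walls, 41 mm up them, and a front lip 15 mm up their lower walls, so a tray comes out square to the slope.
- bowl_mid (a point): Steel bowl, 90 mm across, 50 mm high; the point is its centre, half-way up. A bystander: leave it alone.
- jar_mid (a point): Amber glass jar, 66 mm across, 120 mm high; the point is its centre, half-way up. A bystander: leave it alone.
- carton_mid (a point): Cardboard carton, 70 x 110 x 60 mm; the point is its centre. A bystander: leave it alone.
Not all that is in view belongs to the job. Of the things like the part that bears yellow_mid, leave any that is purple; of the rest the smaller one is meant. What is shaped like the part that bears green_mid but purple is not meant.

How it is judged (in metres and radians):
On the way, in this order (a step that is already met when the one before it is completed fails the run):
1. the green tray lies on the bottom tray, hooked home under the blue lip (y of green_mid in the frame of bottom_mid between -0.034 and -0.026 m and x of green_mid in the frame of bottom_mid between -0.012 and 0.012 m and z of green_mid in the frame of bottom_mid between 0.047 and 0.053 m and angle between green_mid's own z axis and vertical below 0.05 rad and angle between the y axis of green_mid and the y axis of bottom_mid, either way round below 0.12 rad), for 0.2 s.
2. the yellow tray lies on the green one, hooked home under its lip at the other end (y of yellow_mid in the frame of green_mid between 0.026 and 0.034 m and x of yellow_mid in the frame of green_mid between -0.012 and 0.012 m and z of yellow_mid in the frame of green_mid between 0.047 and 0.053 m and angle between yellow_mid's own z axis and vertical below 0.05 rad and angle between the y axis of yellow_mid and the y axis of green_mid, either way round below 0.12 rad), for 0.2 s.
At the end, for the whole second after the job is handed in: Green tray on the bottom tray, 30 mm (26-34) towards the blue end; yellow on green, 30 mm (26-34) the other way; each within 12 mm sideways, centre 47-53 mm above the one below, level within 0.05 rad, square to the one below within 0.12 rad, at rest and let go (all of step 1 and all of step 2 and linear speed of each of green, yellow below 0.01 m/s); the robot touches nothing.
It fails at once if the green tray is let go of more than 12 mm above where it lies on the one below, or forced onto it with over 100 N (contact force between green and stand above 100 N or (contact force between green and the fingers below 0.05 N and horizontal distance between green_mid and bottom_mid below 0.08 m and z of green_mid in the frame of bottom_mid above 0.062 m)).
It fails at once if the yellow tray is let go of more than 12 mm above where it lies on the one below, or forced onto it with over 100 N (contact force between yellow and green above 100 N or (contact force between yellow and the fingers below 0.05 N and horizontal distance between yellow_mid and green_mid below 0.08 m and z of yellow_mid in the frame of green_mid above 0.062 m)).
It fails at once if the bowl is shifted more than 30 mm or tipped (distance of bowl_mid from where it was at the start of the episode above 0.03 m or angle between bowl_mid's own z axis and vertical above 0.3 rad).
It fails at once if the jar is shifted more than 30 mm or tipped (distance of jar_mid from where it was at the start of the episode above 0.03 m or angle between jar_mid's own z axis and vertical above 0.3 rad).
It fails at once if the carton is shifted more than 30 mm or tipped (distance of carton_mid from where it was at the start of the episode above 0.03 m or angle between carton_mid's own z axis and vertical above 0.3 rad).
It also fails if it takes over 72 s, if anything falls off the work surface, if the arm or the gripper's body presses on something with over 40 N, if the wrist force passes 120 N, or if a joint passes its speed limit or range.

### The arm

A 6-joint arm with a two-finger parallel gripper is mounted at the origin on the work surface. World frame = base frame: x ahead of the robot, y to its left, z up, the work surface at z = 0. Lengths are in mm, angles in degrees, forces in N, time in s.
With the tool pointing down it reaches from about 400 to 825 mm from the base axis. Payload 7 kg.
Tool frame: the origin (TCP) lies at the very end of the fingers, on their centre line; the grasp point (between the pads) lies 19 mm behind it; z points along the fingers, y is the direction in which the jaws open and shut (so a half turn about z gives the same grasp; the last joint's range is limited). The gripper opens to 85 mm and grips with 20 to 120 N. Pads are 22 mm wide; open, the fingers measure 114 mm over their backs; the gripper's body (76 mm by 85 mm) begins 54 mm behind the grasp point. The pads swing forward as they close: fully open they stand 13 mm farther back than shut.
Start: joints at [-53.738, 20.546, 0.682, 0, -70.136, -16.507], TCP at [228.128, -635.258, 206.502] pointing down, gripper open.
Joint ranges: [-176.03, 176.03], [-82.01, 121.73], [-58.28, 71.71], [-173.87, 95.51], [-174.79, -0.11], [-173.66, 173.66]. Speed limits (degrees/s): [136.94, 136.94, 172.46, 180, 180, 180].

### API

Orientations are given as [roll, pitch, yaw] about the fixed x, y, z axes, in that order (R = Rz(yaw) Ry(pitch) Rx(roll)).
In Python, from rig import arm gives the robot as it stands.
- The arm moves only by the tool carry_out, never from a script. Its arguments are lists of equal length, an entry for each row: "rot": the turn, a rotation vector about the tool's x, y, z in rad, a list of three; "offset": the shift along the tool's x, y, z in mm, a list of three; "jaw": the opening, from 0 (shut) to 1 (fully open). A call has 1 to 12 rows; each row shifts and turns the commanded pose from where the row before left it, along the tool's axes as they then stand; what a row does not reach is not made up. A row lasts 1/12 s, in which the tool goes at most 41.7 mm and 7.16 degrees, less where a joint would pass 70% of its speed; a pose out of reach is approached as far as the arm can. A call with a gripper value outside its range is refused whole. The fingers move at their own pace and stop on an object; "force" is the grip in N (left out, the last holds). Time passes only in rows, so rows that do not move let the fingers close. It gives the time, the measured TCP pose, the force and the opening at its end, in the units of the state.
- arm.get_state(): the state, without advancing time (a new reading comes with each control period).
- arm.capture(name): name is "side" or "top" or "wrist"; returns the picture (480x640x3 uint8, red, green, blue); there is no depth.
- arm.calibration(name): a dict with "fx", "fy", "cx", "cy" (pixels), "D" ([k1, k2, p1, p2, k3] as OpenCV has them; the pictures are not rectified), "R" (3x3) and "t" (3): a world point X has camera coordinates R X + t; the wrist camera has in their place "T_tool_cam" (4x4, takes a point from camera to tool coordinates, whose origin is the TCP and whose axes are the flange's). Camera axes: x right, y down, z forward; pixel columns grow to the right and rows downward; lengths in mm; the calibration is good to about 2 mm. A picture is of the moment at which its call begins: read the wrist's pose just before it. calibration takes no time and is no camera call.
- arm.job_done(): hands the job in, once; it reports no verdict.
Trained networks look in the newest picture that a camera, given by its name, has taken for a name from the list of things; names that differ only in an ending like _2 or _b are one class to them, and where a whole thing is asked for, a point or a joint stands for the part that bears it (a point fixed in the world has none). Each returns a list of dicts, best first, with "confidence" (0 to 1); they miss things now and then, are a little off and sometimes report something else, mostly with a low value. They report only what shows in the picture. A call takes as long as a camera call. They do not tell look-alikes from the thing itself.
- arm.recognise(target, camera): "pixel" ([column, row] in pixels, amid what is visible of it).
- arm.outline_of(target, camera): "region" (480x640 bool, what is visible of it) and "pixel" ([column, row] in pixels, amid what is visible of it).
The state is a dict: "time": time; "joint_positions": joint angles; "joint_vel": joint speeds; "tau": joint torques, N m; "tcp_pos": TCP position; "orientation": TCP orientation; "contact_force": force on the tool from outside, world axes, zero at the start; "ft_torque": the same for the moment, N m; "grip_width": finger opening in mm.
Only numpy, scipy, OpenCV 4.12 (cv2) and the standard library are available. Lean on these libraries where they do the work, as an engineer would, in place of code of your own. Each camera call takes 0.05 s, during which the arm holds its last target.

## Working session

There is one attempt and no reset: what is moved stays moved. The work goes in short steps, Python scripts to look and compute and a tool call to move; the robot and the scene stay as the last step left them, time stands still between calls to the robot, and variables do not carry over. Pictures are saved under pics/ and viewed, and the job is handed in when it is done.

Besides the shell and the picture viewer there is one more tool, called after ">>>" by a JSON object that holds its "name" and its "arguments". carry_out: Moves the arm, as the interface text tells. Its arguments: {"type":"object","properties":{"rot":{"type":"array"},"offset":{"type":"array"},"jaw":{"type":"array"},"force":{"type":"number"}},"required":["rot","offset","jaw"]}

```bash
ls; mkdir -p pics
python3 - <<'E'
from rig import arm
import cv2
s=arm.get_state();print(s)
for n in("side","top"):
    im=arm.capture(n);cv2.imwrite(f"pics/{n}0.png",im[:,:,::-1]);c=arm.calibration(n);print(n,c)
print(arm.calibration("wrist"))
E
```

```text
pics
{'time': 0.0, 'joint_positions': array([-5.37357995e+01,  2.05917790e+01,  6.32585693e-01, -2.04629628e-02,
       -7.01367399e+01, -1.65083368e+01]), 'joint_vel': array([ 0.07865575, -0.05539233, -0.04352774, -0.0966364 ,  0.1462563 ,
        0.06867817]), 'tau': array([-1.02559331e-04, -5.83314657e+01,  2.93414533e+01,  6.93652064e+00,
       -6.00633561e-03, -2.01889031e-05]), 'tcp_pos': array([ 227.96038555, -634.76626037,  205.54974642]), 'orientation': array([ 1.79902555e+02, -8.81917363e-03, -1.60251098e+02]), 'contact_force': array([-0.68478067,  0.43486602,  0.16209672]), 'ft_torque': array([-0.04178223,  0.00243926,  0.04778094]), 'grip_width': 85.46364688427329}
side {'fx': 574.7238192789149, 'fy': 574.7238192789149, 'cx': 320.9819608154325, 'cy': 238.2336425640394, 'D': array([0.06037991, 0.        , 0.        , 0.        , 0.        ]), 'R': array([[-0.99735359, -0.07244785, -0.00609391],
       [-0.04677136,  0.70352609, -0.70912867],
       [ 0.05566207, -0.706967  , -0.70505276]]), 't': array([ 560.03125581,    7.96351698, 1462.27237145])}
top {'fx': 441.88477949
[... 241 characters left out ...]
24e-01, -1.11457480e-03, -5.88871433e-02],
       [ 5.88902853e-02, -3.03476571e-03, -9.98259848e-01]]), 't': array([  95.83655055,  545.29982854, 1044.26223397])}
{'fx': 422.2663819544202, 'fy': 422.2663819544202, 'cx': 313.0665990129847, 'cy': 233.21619176229112, 'D': array([-0.02013158,  0.        ,  0.        ,  0.        ,  0.        ]), 'T_tool_cam': array([[-5.41464435e-05, -9.62744627e-01, -2.70412243e-01,
         6.71533433e+01],
       [ 9.99998590e-01,  4.01771741e-04, -1.63065824e-03,
         5.37312096e-01],
       [ 1.67855146e-03, -2.70411950e-01,  9.62743247e-01,
        -1.68104142e+02],
       [ 0.00000000e+00,  0.00000000e+00,  0.00000000e+00,
         1.00000000e+00]])}
```

View pics/side0.png

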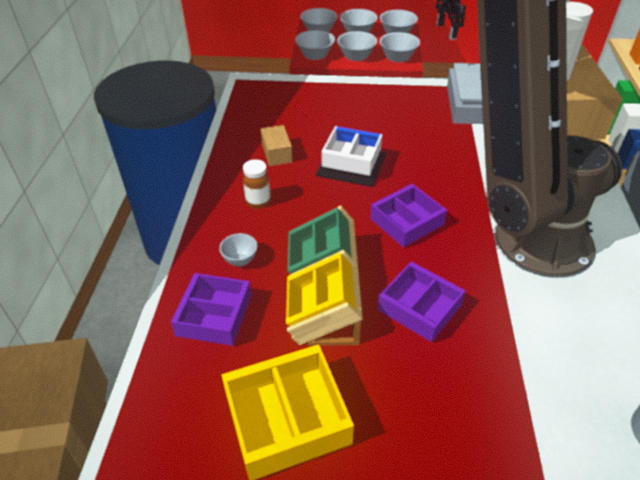

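View pics/top0.png

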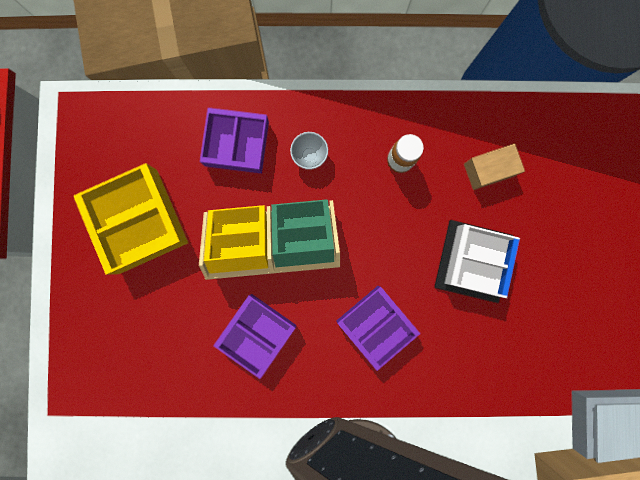

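The only small yellow tray is the one in the rack at top-view pixel (235,240), with green beside it at (303,233). The large yellow tray at (130,217) is the decoy, and the three purple ones at (234,140), (255,337) and (378,328) are to be left alone. The white tray with the blue end is at (487,262). I'll check the candidates in an enlarged crop.

Run:
```python
import cv2,numpy as np
t=cv2.imread("pics/top0.png");s=cv2.imread("pics/side0.png")
f=lambda im,x,y,w,h,k:cv2.resize(im[y:y+h,x:x+w],None,fx=k,fy=k,interpolation=cv2.INTER_CUBIC)
cv2.imwrite("pics/c1.png",f(t,60,150,290,140,2.7))
cv2.imwrite("pics/c2.png",f(t,420,200,120,120,5))
cv2.imwrite("pics/c3.png",f(s,270,110,130,240,2.5))
```

```text
(no output)
```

View pics/c1.png

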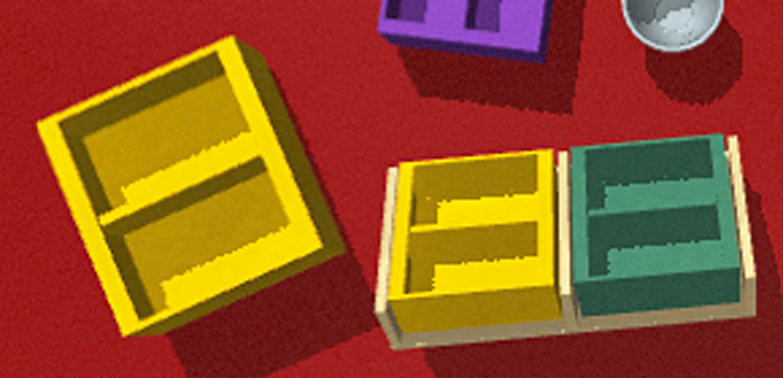

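View pics/c2.png

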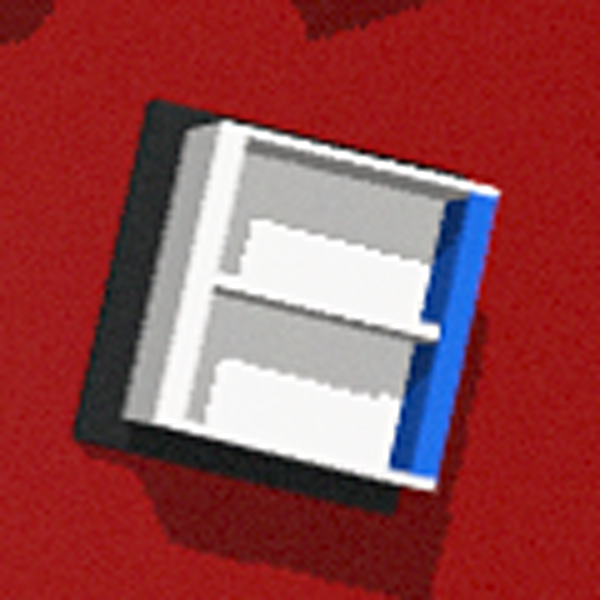

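View pics/c3.png

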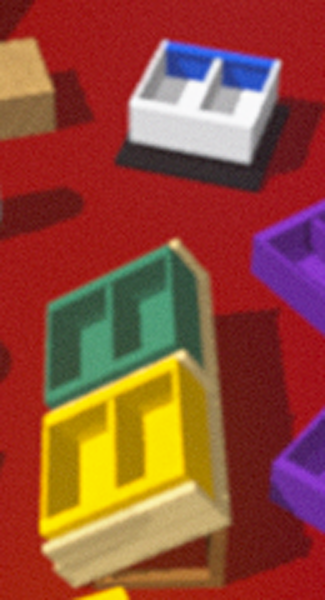

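Crops confirm it: yellow in the rack (235,240) is the smaller of the two, green is at (303,233), and bottom has its blue lip to the right at (513,267). Next I fit poses from rim corners in both views.

```bash
cat > h.py <<'E'
import numpy as np,cv2
from scipy.spatial.transform import Rotation as Ro
from scipy.optimize import least_squares
from rig import arm
def proj(cal,R,t,X):
    K=np.array([[cal['fx'],0,cal['cx']],[0,cal['fy'],cal['cy']],[0,0,1]])
    return cv2.projectPoints(np.asarray(X,float).reshape(-1,3),cv2.Rodrigues(R)[0],t,K,cal['D'])[0].reshape(-1,2)
def cam(name,state=None):
    c=arm.calibration(name)
    if name!='wrist': return c,np.array(c['R']),np.array(c['t'])
    T=np.eye(4);T[:3,:3]=Ro.from_euler('xyz',state['orientation'],degrees=True).as_matrix();T[:3,3]=state['tcp_pos']
    W=np.linalg.inv(T@c['T_tool_cam']);return c,W[:3,:3],W[:3,3]
def trayR(yaw,tilt): return Ro.from_euler('z',yaw,degrees=True).as_matrix()@Ro.from_euler('y',tilt,degrees=True).as_matrix()
# rim corners tray frame, order: +x+y, +x-y, -x-y, -x+y  (top image TL,TR,BR,BL)
RIM=np.array([[70,65,25],[70,-65,25],[-70,-65,25],[-70,65,25]],float)
def fit(obs,tilt,p0,fixz=None):
    # obs: list of (camtuple, pts_local, pix)
    def r(p):
        e=[]
        for c,loc,px in obs:
            X=loc@trayR(p[3],tilt).T+p[:3]
            e.append((proj(*c,X)-px).ravel())
        return np.concatenate(e)
    s=least_squares(r,p0,loss='soft_l1');return s.x,r(s.x)
E
python3 - <<'E'
from h import *
T=cam('top');S=cam('side')
o=lambda l,k,x,y:np.array(l)/k+[x,y]
bt=o([(222,122),(498,192),(437,490),(157,420)],5,420,200)
gt=o([(572,147),(724,135),(740,274),(578,288)],2.7,60,150)
yt=o([(400,163),(553,150),(560,290),(388,299)],2.7,60,150)
bs=o([(130,110),(165,42),(280,63),(252,134)],2.5,270,110)  # +x+y,+x-y,-x-y,-x+y
gs=o([(48,403),(48,300),(175,243)],2.5,270,110)
ys=o([(42,530),(42,412),(180,353),(192,483)],2.5,270,110)
for n,a,b,idx,tilt,p0 in(("bot",bt,bs,[0,1,2,3],0,[500,-370,55,-13]),("green",gt,gs,[0,1,2],33,[560,30,100,4]),("yel",yt,ys,[0,1,2,3],33,[540,180,100,4])):
    for obs in ([(T,RIM,a),(S,RIM[idx],b)],[(T,RIM,a)]):
        x,r=fit(obs,tilt,p0);print(n,x.round(1),r.round(1))
E
```

```text
bot [ 492.4 -287.3   46.4  -13.6] [ 0.4  0.5 -0.1 -0.  -0.7  0.   0.1  0.6 -0.  -0.9 -0.6  1.  -0.4  0.7
 -0.3 -1.5]
bot [ 493.1 -285.6   51.1  -13.6] [ 0.4  0.1  0.1 -0.4 -0.5 -0.1 -0.   0.5]
green [553.3 130.   83.    5.2] [ 0.1  1.5  0.2  0.9  0.3 -0.8 -1.1 -0.5 -0.2 -0.5  0.9  1.  -1.2 -0.4]
green [553.1 129.7  91.4   5.2] [-0.1  1.1  0.4  0.5  0.6 -0.8 -1.3 -0.5]
yel [541.2 275.6  84.7   4.9] [ 0.5  0.5  0.2  0.6 -2.2 -0.9  0.   0.9 -0.1  0.1  1.7  0.6 -0.8  0.1
 -3.1 -5. ]
yel [540.6 272.1 100.1   5. ] [ 0.3  0.   0.9 -0.2 -1.3 -0.9 -0.1  1.2]
```

```bash
cat >> h.py <<'E'
def pose(p,R):
    T=np.eye(4);T[:3,3]=p;T[:3,:3]=R;return T
def cur():
    s=arm.get_state();return pose(s['tcp_pos'],Ro.from_euler('xyz',s['orientation'],degrees=True).as_matrix()),s
def twist(T0,T1,n):
    A=np.linalg.inv(T0)@T1
    w=Ro.from_matrix(A[:3,:3]).as_rotvec()/n
    M=sum(Ro.from_rotvec(w*k).as_matrix() for k in range(n))
    d=np.linalg.solve(M,A[:3,3]);return w,d
def plan(T1,n,T0=None):
    if T0 is None:T0=cur()[0]
    w,d=twist(T0,T1,n);print('n',n,'rot',w.round(4).tolist(),'off',d.round(2).tolist(),'| deg/row %.2f mm/row %.1f'%(np.degrees(np.linalg.norm(w)),np.linalg.norm(d)))
def toolR(yaw,tilt): # grasp orientation for a tray with yaw,tilt: tool x=-tray y, y=-tray x, z=-tray z
    R=trayR(yaw,tilt);return np.c_[-R[:,1],-R[:,0],-R[:,2]]
E
python3 - <<'E'
from h import *
plan(pose([492,-275,250],toolR(-13.6,0)),12)
E
```

```text
n 12 rot [0.0001, 0.0, -0.0824] off [-38.36, 5.41, -3.69] | deg/row 4.72 mm/row 38.9
```

>>> {"name": "carry_out", "arguments": {"rot": [[0,0,-0.0824],[0,0,-0.0824],[0,0,-0.0824],[0,0,-0.0824],[0,0,-0.0824],[0,0,-0.0824],[0,0,-0.0824],[0,0,-0.0824],[0,0,-0.0824],[0,0,-0.0824],[0,0,-0.0824],[0,0,-0.0824]], "offset": [[-38.4,5.4,-3.7],[-38.4,5.4,-3.7],[-38.4,5.4,-3.7],[-38.4,5.4,-3.7],[-38.4,5.4,-3.7],[-38.4,5.4,-3.7],[-38.4,5.4,-3.7],[-38.4,5.4,-3.7],[-38.4,5.4,-3.7],[-38.4,5.4,-3.7],[-38.4,5.4,-3.7],[-38.4,5.4,-3.7]], "jaw": [1,1,1,1,1,1,1,1,1,1,1,1]}}

```text
time: 1.1
tcp_pos: [492.9, -273.2, 250.5]
orientation: [179.9, 0.0, -103.4]
contact_force: [1.0, 0.6, -0.2]
grip_width: 85.5
```

>>> {"name": "carry_out", "arguments": {"rot": [[0,0,0],[0,0,0]], "offset": [[0,0,0],[0,0,0]], "jaw": [0.5,0.5]}}

```text
time: 1.27
tcp_pos: [493.1, -273.1, 251.2]
orientation: [-180.0, 0.0, -103.4]
contact_force: [0.5, -0.1, 0.5]
grip_width: 63.8
```

Run:
```python
from h import *
import pickle
s=arm.get_state();im=arm.capture('wrist')
print(s['time'],s['tcp_pos'],s['orientation'],s['joint_positions'])
pickle.dump((s,im),open('w_bot.pkl','wb'))
cv2.imwrite('pics/w1.png',im[:,:,::-1])
```

```text
1.2667 [ 493.0565924  -273.06607291  251.24950962] [-1.79964822e+02  1.33910386e-02 -1.03375454e+02] [-9.09166136e+00  8.52880922e+00 -9.61439327e+00 -1.12894311e-02
 -7.18207175e+01 -4.28027760e+00]
```

View pics/w1.png

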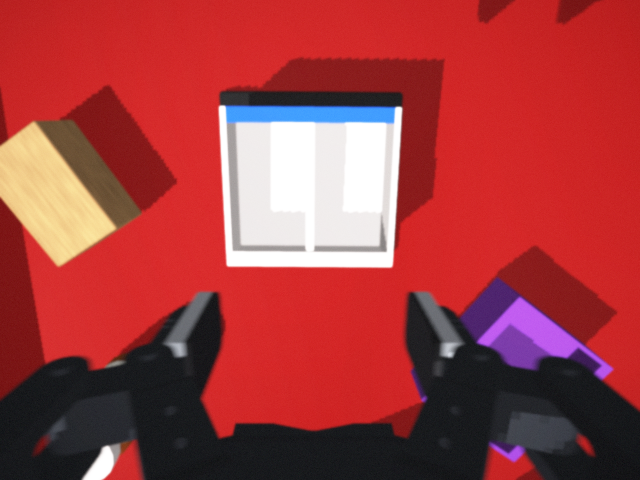

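Wrist view: bottom tray rim corners at about (221,107), (402,107), (393,266) and (228,266), blue end up.

Run:
```python
import cv2
im=cv2.imread('pics/w1.png')
cv2.imwrite('pics/w1c.png',cv2.resize(im[85:280,210:415],None,fx=3.8,fy=3.0,interpolation=cv2.INTER_NEAREST))
```

```text
(no output)
```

View pics/w1c.png

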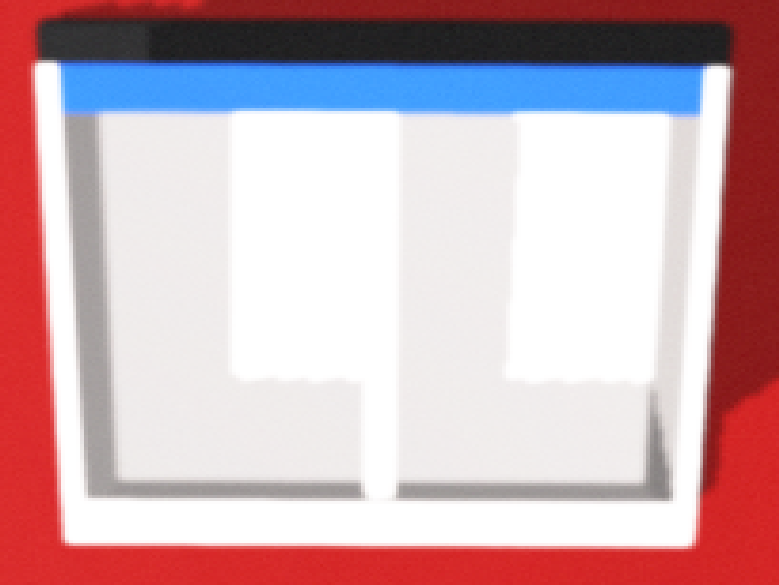

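Run:
```python
from h import *
import pickle
s,im=pickle.load(open('w_bot.pkl','rb'))
W=cam('wrist',s);T=cam('top');S=cam('side')
o=lambda l,k,x,y:np.array(l)/k+[x,y]
w=o([(63,545),(34,61),(732,66),(695,547)],[3.8,3],210,85)
bt=o([(222,122),(498,192),(437,490),(157,420)],5,420,200)
bs=o([(130,110),(165,42),(280,63),(252,134)],2.5,270,110)
p0=[492,-287,50,-13.6]
for obs in([(W,RIM,w)],[(W,RIM,w),(T,RIM,bt)],[(W,RIM,w),(T,RIM,bt),(S,RIM,bs)]):
    x,r=fit(obs,0,p0);print(x.round(1),r.round(1))
# fixed z=55
def r(p):
    return (proj(*W,RIM@trayR(p[2],0).T+[p[0],p[1],55])-w).ravel()
q=least_squares(r,[492,-287,-13]);print(q.x,r(q.x).round(1))
# target view pose above rack: green tilted
R=toolR(5.1,33);c=np.array([553,130,88.]);n=trayR(5.1,33)[:,2];yd=trayR(5.1,33)[:,1]
for m in (60,):
  # centre view between the trays, camera 200 above grip
  T1=pose(c+n*190+yd*85,R);print(T1[:3,3].round())
  plan(T1,16)
  plan(pose(c+n*190+yd*0,R),14)
```

```text
[ 494.3 -282.8   59.6  -13.8] [ 0.2 -0.3 -0.2  0.1  0.1 -0.1 -0.1  0.3]
[ 494.2 -282.7   59.4  -13.8] [ 0.4 -0.3  0.   0.2  0.1 -0.1  0.1  0.2  0.4 -0.8  0.6 -1.1 -0.4 -0.3
 -0.3  0. ]
[ 494.  -282.5   57.3  -13.8] [ 1.2 -0.9  0.9  0.6 -0.1  0.2 -0.1 -0.4 -0.  -0.6  0.1 -0.9 -0.9 -0.3
 -0.6  0.1 -0.8 -3.2 -1.1 -1.3 -0.6 -1.5 -0.8 -3.6]
[ 494.45923476 -282.21168521  -13.80852251] [ 1.2 -1.5  1.1  1.  -1.2  0.8 -1.1 -1. ]
[649. 224. 247.]
n 16 rot [-0.0357, 0.0058, -0.0197] off [-31.97, -6.91, -2.2] | deg/row 2.36 mm/row 32.8
n 14 rot [-0.0408, 0.0067, -0.0225] off [-30.55, -8.9, -2.67] | deg/row 2.70 mm/row 31.9
```

>>> {"name": "carry_out", "arguments": {"rot": [[-0.0408,0.0067,-0.0225],[-0.0408,0.0067,-0.0225],[-0.0408,0.0067,-0.0225],[-0.0408,0.0067,-0.0225],[-0.0408,0.0067,-0.0225],[-0.0408,0.0067,-0.0225],[-0.0408,0.0067,-0.0225]], "offset": [[-30.5,-8.9,-2.7],[-30.5,-8.9,-2.7],[-30.5,-8.9,-2.7],[-30.5,-8.9,-2.7],[-30.5,-8.9,-2.7],[-30.5,-8.9,-2.7],[-30.5,-8.9,-2.7]], "jaw": [0.5,0.5,0.5,0.5,0.5,0.5,0.5]}}

```text
time: 1.9
tcp_pos: [591.7, -75.7, 258.5]
orientation: [163.3, -1.4, -94.4]
contact_force: [0.4, -0.2, 0.3]
grip_width: 42.7
```

>>> {"name": "carry_out", "arguments": {"rot": [[-0.0408,0.0067,-0.0225],[-0.0408,0.0067,-0.0225],[-0.0408,0.0067,-0.0225],[-0.0408,0.0067,-0.0225],[-0.0408,0.0067,-0.0225],[-0.0408,0.0067,-0.0225],[-0.0408,0.0067,-0.0225],[0,0,0],[0,0,0]], "offset": [[-30.5,-8.9,-2.7],[-30.5,-8.9,-2.7],[-30.5,-8.9,-2.7],[-30.5,-8.9,-2.7],[-30.5,-8.9,-2.7],[-30.5,-8.9,-2.7],[-30.5,-8.9,-2.7],[0,0,0],[0,0,0]], "jaw": [0.5,0.5,0.5,0.5,0.5,0.5,0.5,0.5,0.5]}}

```text
time: 2.65
tcp_pos: [657.1, 137.9, 243.2]
orientation: [146.6, -0.1, -85.0]
contact_force: [0.2, -0.8, 0.2]
grip_width: 42.7
```

Run:
```python
from h import *
import pickle
s=arm.get_state();im=arm.capture('wrist')
print(s['time'],s['tcp_pos'],s['orientation'],s['joint_positions'],s['grip_width'])
pickle.dump((s,im),open('w_g.pkl','wb'))
cv2.imwrite('pics/w2.png',im[:,:,::-1])
```

```text
2.65 [657.10276211 137.94852846 243.17103307] [ 1.46633911e+02 -9.45294657e-02 -8.50133357e+01] [  22.43996893   42.77998766   39.17107284  -10.6937725  -118.12959808
  -19.84901672] 42.6555184701786
```

View pics/w2.png

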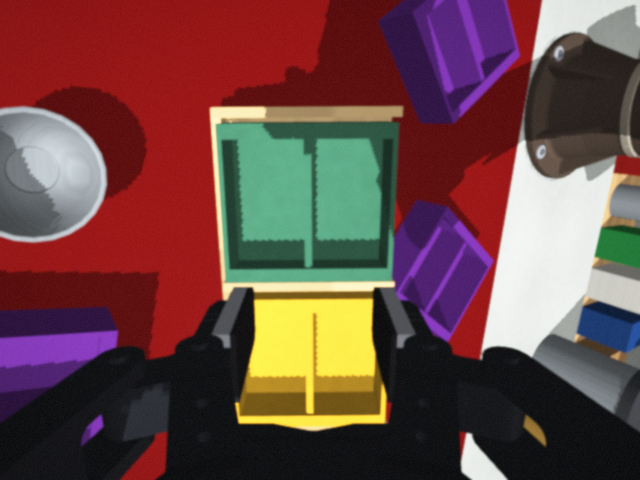

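The wrist view shows green with rim corners at about (217,124), (399,122), (393,282) and (225,284), and part of yellow below it. I'm zooming in to measure.

Run:
```python
import cv2
im=cv2.imread('pics/w2.png')
cv2.imwrite('pics/w2c.png',cv2.resize(im[100:300,205:410],None,fx=3.8,fy=3.0,interpolation=cv2.INTER_CUBIC))
cv2.imwrite('pics/w2d.png',cv2.resize(im[280:430,230:400],None,fx=4,fy=4.0,interpolation=cv2.INTER_CUBIC))
```

```text
(no output)
```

View pics/w2c.png

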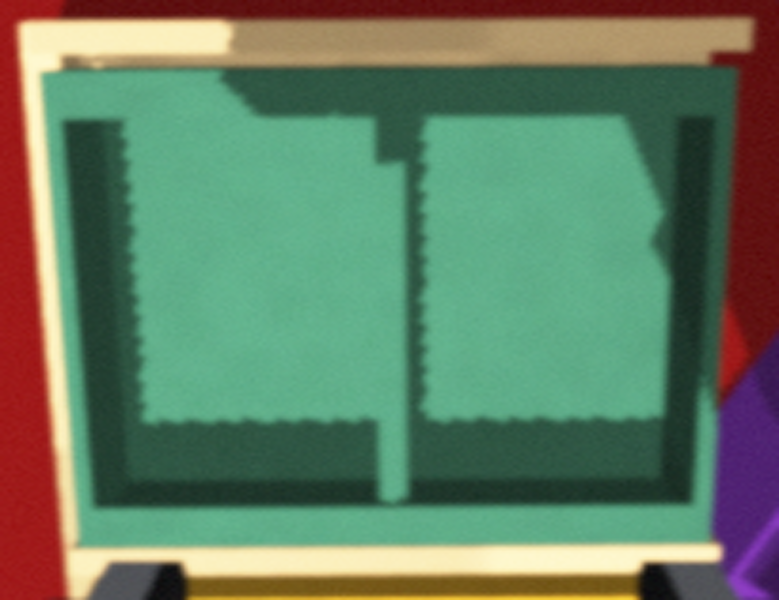

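View pics/w2d.png

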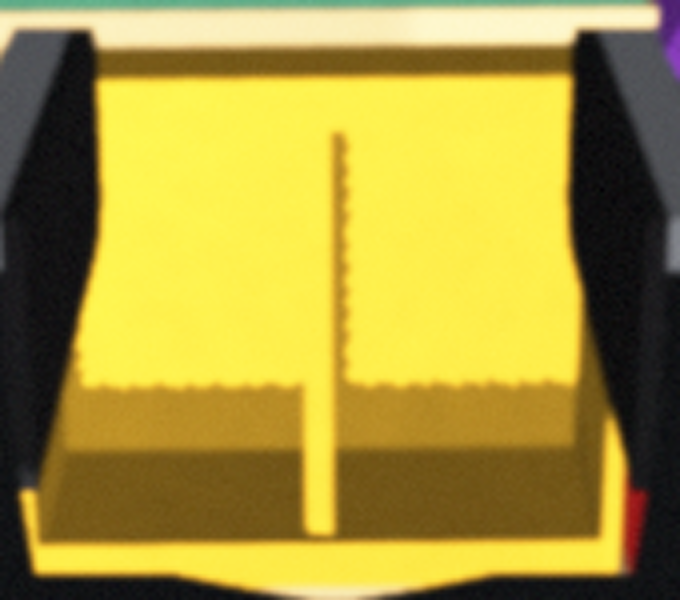

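Run:
```python
from h import *
import pickle
s,im=pickle.load(open('w_g.pkl','rb'))
W=cam('wrist',s);T=cam('top');S=cam('side')
o=lambda l,k,x,y:np.array(l)/k+[x,y]
w=o([(78,545),(43,72),(738,68),(713,545)],[3.8,3],205,100)
gt=o([(572,147),(724,135),(740,274),(578,288)],2.7,60,150)
gs=o([(48,403),(48,300),(175,243)],2.5,270,110)
# yellow bottom corners in same image: +x+y (34,572), -x+y (624,572)
yw=o([(34,572),(624,572)],4,230,280)
p0=[553,130,88,5]
for obs in([(W,RIM,w)],[(W,RIM,w),(T,RIM,gt)],[(W,RIM,w),(T,RIM,gt),(S,RIM[[0,1,2]],gs)]):
    x,r=fit(obs,33,p0);print(x.round(1),r.round(1))
R=trayR(x[3],33)
YR=RIM+[0,146,0]
x2,r=fit([(W,np.r_[RIM,YR[[0,3]]],np.r_[w,yw])],33,p0);print('with yellow',x2.round(1),r.round(1))
def f(p):
    return (proj(*W,RIM@trayR(p[3],p[4]).T+p[:3])-w).ravel()
q=least_squares(f,list(p0)+[33.]);print('free tilt',q.x.round(1))
```

```text
[557.3 132.   83.1   5.1] [ 0.6  0.7 -0.2 -0.5  0.3  0.1 -0.9 -0.3]
[556.4 131.9  82.1   5.1] [ 1.1  0.1  0.4 -0.5  0.2  0.  -1.  -0.9 -0.6  0.2 -0.6 -0.3 -0.6 -2.2
 -2.  -2. ]
[556.2 131.9  82.2   5.1] [ 1.4 -0.   0.8 -0.6  0.5 -0.  -0.7 -1.  -0.6  0.3 -0.6 -0.2 -0.6 -2.1
 -1.9 -1.9 -1.6  0.3 -0.3  1.6 -2.4  0.3]
with yellow [555.9 131.9  81.7   5.6] [ 2.1  0.3  0.3  0.2 -0.2 -0.5 -0.4 -1.7 -0.4  2.  -0.4 -0. ]
free tilt [557.2 132.   83.4   5.2  34.1]
```

Run:
```python
from h import *
R=trayR(5.1,33);c=np.array([556.5,132,82.5]);n=R[:,2]
plan(pose(c+n*80,toolR(5.1,33)),5)
```

```text
n 5 rot [0.0007, 0.0001, -0.0007] off [-0.87, -0.88, 22.23] | deg/row 0.06 mm/row 22.3
```

>>> {"name": "carry_out", "arguments": {"rot": [[0,0,0],[0,0,0],[0,0,0],[0,0,0],[0,0,0],[0,0,0],[0,0,0]], "offset": [[-0.9,-0.9,22],[-0.9,-0.9,22],[-0.9,-0.9,22],[-0.9,-0.9,22],[-0.9,-0.9,22],[0,0,0],[0,0,0]], "jaw": [0.5,0.5,0.5,0.5,0.5,0.5,0.5]}}

```text
time: 3.28
tcp_pos: [600.1, 135.0, 153.8]
orientation: [147.0, -0.1, -85.1]
contact_force: [-0.4, -0.2, 1.0]
grip_width: 42.8
```

Run:
```python
from h import *
import pickle
s=arm.get_state();im=arm.capture('wrist')
print(s['time'],s['tcp_pos'],s['orientation'])
pickle.dump((s,im),open('w_g2.pkl','wb'))
W=cam('wrist',s)
p=proj(*W,RIM@trayR(5.1,33).T+[556.5,132,82.5])
d=proj(*W,np.array([[3,40,22],[-3,40,22],[3,-40,22],[-3,-40,22]])@trayR(5.1,33).T+[556.5,132,82.5])
o=im[:,:,::-1].copy()
for q in list(p)+list(d): cv2.drawMarker(o,tuple(int(round(v)) for v in q),(255,0,255),cv2.MARKER_CROSS,12,1)
cv2.imwrite('pics/w3.png',o)
```

```text
3.2833 [600.07679746 134.96911284 153.83966519] [ 1.46976616e+02 -6.50377822e-02 -8.51310112e+01]
```

View pics/w3.png

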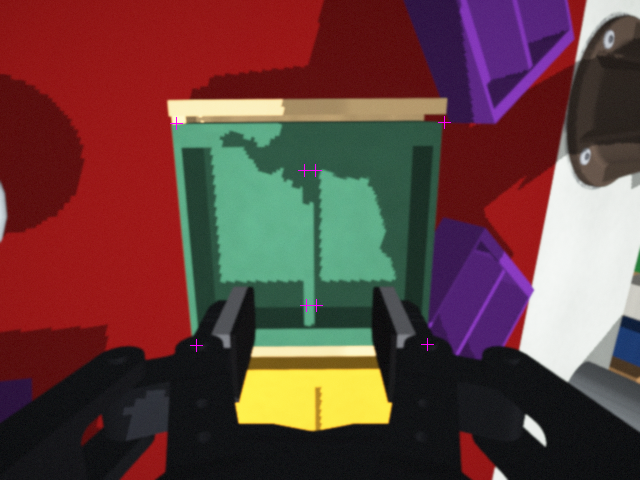

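Run:
```python
from h import *
R=trayR(5.1,33);c=np.array([557.7,132.1,81.7]);n=R[:,2]
plan(pose(c-n*6,toolR(5.1,33)),6)
```

```text
n 6 rot [-0.0003, 0.0002, -0.0006] off [-0.09, -0.52, 15.14] | deg/row 0.04 mm/row 15.1
```

>>> {"name": "carry_out", "arguments": {"rot": [[0,0,0],[0,0,0],[0,0,0],[0,0,0],[0,0,0],[0,0,0],[0,0,0],[0,0,0]], "offset": [[-0.1,-0.8,15],[-0.1,-0.8,15],[0,-0.8,15],[0,-0.7,15],[0,0,15],[0,0,8],[0,0,8],[0,0,0]], "jaw": [0.5,0.5,0.5,0.5,0.5,0.5,0.5,0.5]}}

```text
time: 4.0
tcp_pos: [553.3, 132.7, 74.8]
orientation: [147.0, -0.0, -85.0]
contact_force: [0.1, 0.1, 0.1]
grip_width: 42.6
```

Run:
```python
from h import *
import pickle
s=arm.get_state();im=arm.capture('wrist')
R=trayR(5.1,33);c=np.array([557.7,132.1,81.7])
print(R.T@(s['tcp_pos']-c),s['contact_force'])
cv2.imwrite('pics/w4.png',im[:,:,::-1])
```

```text
[ 0.12663119  1.01668327 -8.151828  ] [0.09937045 0.09923737 0.0825806 ]
```

View pics/w4.png

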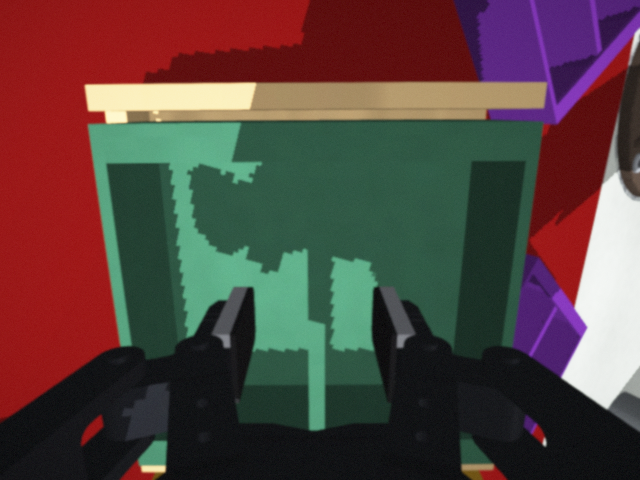

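The fingers at x 253 and 373 straddle the divider at about 316, so I close.

>>> {"name": "carry_out", "arguments": {"rot": [[0,0,0],[0,0,0],[0,0,0],[0,0,0],[0,0,0],[0,0,0],[0,0,0]], "offset": [[0,0,0],[0,0,0],[0,0,0],[0,0,0],[0,0,0],[0,0,0],[0,0,0]], "jaw": [0.3,0.2,0.1,0,0,0,0], "force": 70}}

```text
time: 4.63
tcp_pos: [554.3, 133.1, 75.5]
orientation: [147.1, -0.0, -85.0]
contact_force: [3.6, -0.2, 4.4]
grip_width: 3.1
```

>>> {"name": "carry_out", "arguments": {"rot": [[0,0,0],[0,0,0],[0,0,0],[0,0,0],[0,0,0],[0,0,0]], "offset": [[0,0,-3],[0,0,-6],[0,0,-10],[0,0,-10],[0,0,0],[0,0,0]], "jaw": [0,0,0,0,0,0]}}

```text
time: 5.13
tcp_pos: [569.9, 134.6, 99.6]
orientation: [147.0, 0.0, -85.0]
contact_force: [-1.1, 0.3, -6.0]
grip_width: 2.8
```

Run:
```python
from h import *
s=arm.get_state();im=arm.capture('wrist')
print(s['tcp_pos'],s['orientation'],s['contact_force'],s['ft_torque'],s['grip_width'])
cv2.imwrite('pics/w5.png',im[:,:,::-1])
```

```text
[569.86349442 134.59524776  99.60047195] [ 1.47049509e+02  9.83917924e-03 -8.50352613e+01] [-1.10256619  0.31531123 -6.00179604] [ 3.37922948e-01 -2.99507175e+00  1.38696408e-03] 2.8002258491862166
```

View pics/w5.png

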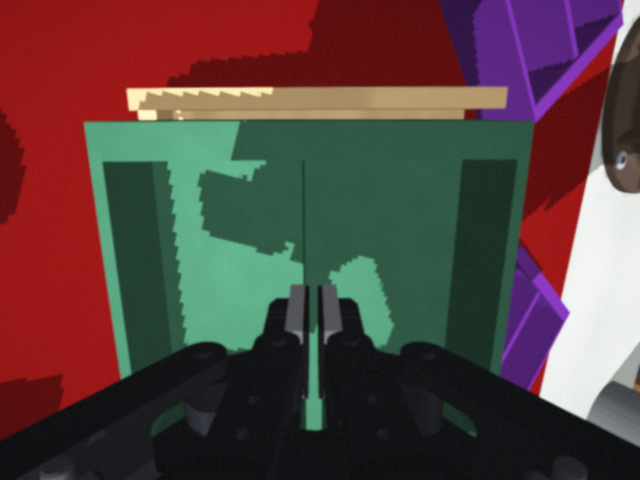

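```bash
cat >> h.py <<'E'
def relfit(s,pts,p0=(0,0,8,0)):
    """tray pose in tool coords from wrist pixels of -y rim corners & side edges; pts: list of (local pt or edge(pt,dir), pix)"""
    c=arm.calibration('wrist');M=np.linalg.inv(c['T_tool_cam'])
    B=np.array([[0,-1,0],[-1,0,0],[0,0,-1.]]) # tray->tool
    def r(p):
        Rr=Ro.from_euler('z',p[3],degrees=True).as_matrix()@B
        e=[]
        for l,d,px in pts:
            a=proj(c,M[:3,:3],M[:3,3],Rr@np.array(l,float)+p[:3])[0]
            if d is None:e+=list(a-px)
            else:
                b=proj(c,M[:3,:3],M[:3,3],Rr@(np.array(l,float)+np.array(d))+p[:3])[0]
                u=(b-a)/np.linalg.norm(b-a);v=np.array(px)-a;e.append(u[0]*v[1]-u[1]*v[0])
        return np.array(e)
    q=least_squares(r,p0);return q.x,r(q.x)
E
python3 - <<'E'
from h import *
L=(0,-20,0)
x,r=relfit(None,[((70,-65,25),None,(84,123)),((-70,-65,25),None,(534,122)),((70,65,25),L,(118,370)),((-70,65,25),L,(503,385))])
print('tray centre in tool',x.round(2),r.round(2))
# jar, carton, bowl approx
c,R,t=cam('top')
for n,px,z in(('jar',(405,153),120),('carton',(495,165),60),('bowl',(309,150),50)):
    u=cv2.undistortPoints(np.array([[px]],float),np.array([[c['fx'],0,c['cx']],[0,c['fy'],c['cy']],[0,0,1]]),c['D'])[0,0]
    d=R.T@np.array([u[0],u[1],1]);o=-R.T@t;print(n,(o+d*(z-o[2])/d[2]).round())
T0,s=cur()
U=T0.copy();U[:3,3]+=-U[:3,2]*90
print(U[:3,3])
plan(pose([500,-245,235],toolR(-13.8,0)),16,U)
T=U
w,d=twist(U,pose([500,-245,235],toolR(-13.8,0)),16)
for k in range(16):
    T=T@pose(d,Ro.from_rotvec(w).as_matrix());print(T[:3,3].round(),end=' ')
E
```

```text
tray centre in tool [ 0.76 -1.65 -9.73 -0.2 ] [-0.92  0.79  1.88 -0.41 -1.1   2.26]
jar [730. -95. 120.]
carton [ 718. -319.   60.]
bowl [754. 117.  50.]
[618.06834464 138.74000701 174.59964384]
n 16 rot [0.0357, -0.0059, 0.0199] off [24.64, 6.63, -1.51] | deg/row 2.37 mm/row 25.6
[615. 114. 179.] [612.  89. 184.] [608.  64. 189.] [604.  39. 194.] [598.  15. 198.] [593. -10. 203.] [586. -34. 207.] [579. -58. 211.] [571. -82. 215.] [ 563. -106.  219.] [ 554. -130.  222.] [ 544. -153.  225.] [ 534. -177.  228.] [ 523. -200.  231.] [ 512. -222.  233.] [ 500. -245.  235.]
```

>>> {"name": "carry_out", "arguments": {"rot": [[0,0,0],[0,0,0],[0,0,0],[0,0,0],[0,0,0],[0,0,0]], "offset": [[0,0,-10],[0,0,-16],[0,0,-16],[0,0,-16],[0,0,-16],[0,0,-16]], "jaw": [0,0,0,0,0,0]}}

```text
time: 5.68
tcp_pos: [618.4, 138.6, 175.7]
orientation: [147.0, -0.0, -85.0]
contact_force: [0.3, 0.2, -6.5]
grip_width: 3.2
```

>>> {"name": "carry_out", "arguments": {"rot": [[0.0357,-0.0059,0.0199],[0.0357,-0.0059,0.0199],[0.0357,-0.0059,0.0199],[0.0357,-0.0059,0.0199],[0.0357,-0.0059,0.0199],[0.0357,-0.0059,0.0199],[0.0357,-0.0059,0.0199],[0.0357,-0.0059,0.0199]], "offset": [[24.6,6.6,-1.5],[24.6,6.6,-1.5],[24.6,6.6,-1.5],[24.6,6.6,-1.5],[24.6,6.6,-1.5],[24.6,6.6,-1.5],[24.6,6.6,-1.5],[24.6,6.6,-1.5]], "jaw": [0,0,0,0,0,0,0,0]}}

```text
time: 6.35
tcp_pos: [578.2, -59.2, 211.9]
orientation: [163.5, -1.4, -94.5]
contact_force: [0.2, -1.2, -5.2]
grip_width: 2.6
```

>>> {"name": "carry_out", "arguments": {"rot": [[0.0357,-0.0059,0.0199],[0.0357,-0.0059,0.0199],[0.0357,-0.0059,0.0199],[0.0357,-0.0059,0.0199],[0.0357,-0.0059,0.0199],[0.0357,-0.0059,0.0199],[0.0357,-0.0059,0.0199],[0.0357,-0.0059,0.0199],[0,0,0],[0,0,0],[0,0,0]], "offset": [[24.6,6.6,-1.5],[24.6,6.6,-1.5],[24.6,6.6,-1.5],[24.6,6.6,-1.5],[24.6,6.6,-1.5],[24.6,6.6,-1.5],[24.6,6.6,-1.5],[24.6,6.6,-1.5],[0,0,0],[0,0,0],[0,0,0]], "jaw": [0,0,0,0,0,0,0,0,0,0,0]}}

```text
time: 7.27
tcp_pos: [499.8, -244.4, 235.3]
orientation: [180.0, -0.0, -103.8]
contact_force: [0.0, 0.1, -6.5]
grip_width: 2.9
```

Run:
```python
from h import *
s=arm.get_state();im=arm.capture('wrist')
print(s['tcp_pos'],s['orientation'],s['contact_force'],s['ft_torque'],s['grip_width'])
cv2.imwrite('pics/w6.png',im[:,:,::-1])
cv2.imwrite('pics/s6.png',arm.capture('side')[60:260,250:460,::-1].repeat(3,0).repeat(3,1))
```

```text
[ 499.81221133 -244.36826895  235.30797557] [ 1.79952698e+02 -5.71020738e-03 -1.03827291e+02] [ 0.006583    0.05191285 -6.46911416] [-0.00525936 -0.12542239  0.03647743] 2.85425275459488
```

View pics/w6.png

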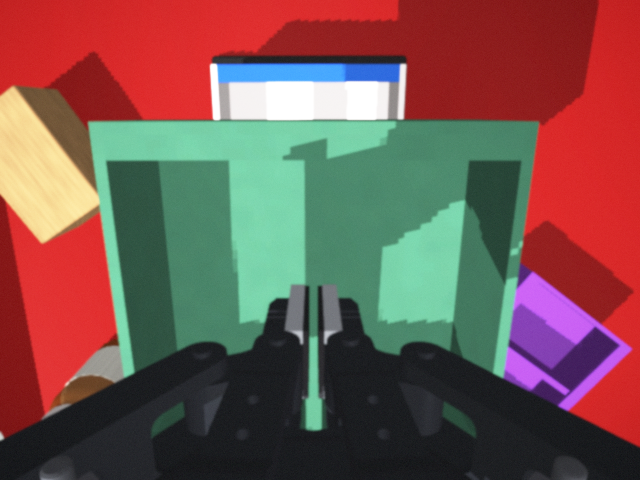

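View pics/s6.png

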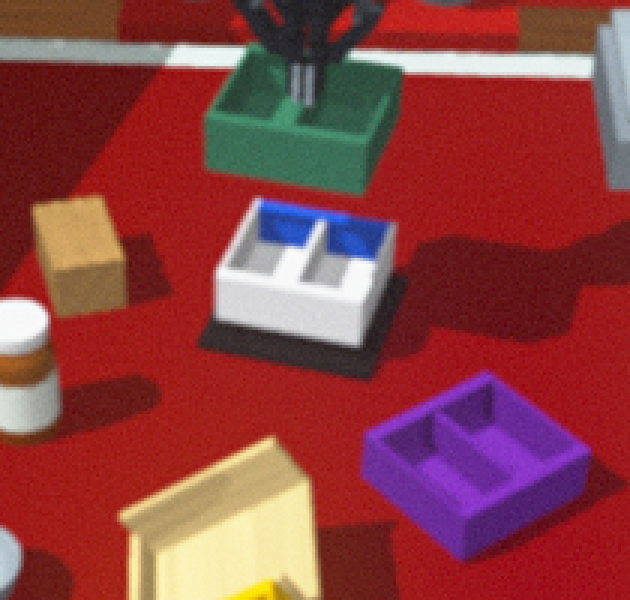

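Run:
```python
from h import *
L=(0,-20,0)
x,r=relfit(None,[((70,-65,25),None,(89,122)),((-70,-65,25),None,(538,121)),((70,65,25),L,(131,372)),((-70,65,25),L,(499,380))])
print('tray centre in tool',x.round(2),r.round(2))
T0,s=cur();W=cam('wrist',s)
for z in (55,57): print(proj(*W,RIM[[1,2]]@trayR(-13.8,0).T+[494.3,-282.6,z]).round(1).tolist())
plan(pose([494.3,-282.6,145],toolR(-13.8,0)),7)
```

```text
tray centre in tool [ 0.82 -0.49 -6.24 -0.26] [ 3.12  0.21 -2.   -0.89  3.71 -2.39]
[[212.4, 62.3], [407.8, 62.5]]
[[211.7, 62.0], [408.4, 62.1]]
n 7 rot [0.0001, -0.0, 0.0001] off [5.59, -0.45, 12.84] | deg/row 0.01 mm/row 14.0
```

>>> {"name": "carry_out", "arguments": {"rot": [[0,0,0],[0,0,0],[0,0,0],[0,0,0],[0,0,0],[0,0,0],[0,0,0],[0,0,0],[0,0,0]], "offset": [[5.6,-0.5,12.8],[5.6,-0.5,12.8],[5.6,-0.5,12.8],[5.6,-0.5,12.8],[5.6,-0.4,12.8],[5.6,-0.4,12.8],[5.6,-0.4,12.8],[0,0,0],[0,0,0]], "jaw": [0,0,0,0,0,0,0,0,0]}}

```text
time: 8.12
tcp_pos: [494.2, -282.7, 144.6]
orientation: [179.8, -0.0, -103.7]
contact_force: [0.4, -0.0, -5.4]
grip_width: 2.9
```

Run:
```python
from h import *
s=arm.get_state();im=arm.capture('side')
print(s['tcp_pos'],s['orientation'],s['contact_force'])
t=arm.capture('top')
f=lambda im,x,y,w,h,k:cv2.resize(im[y:y+h,x:x+w],None,fx=k,fy=k,interpolation=cv2.INTER_CUBIC)
cv2.imwrite('pics/s7.png',np.hstack([f(im,300,80,110,120,3.5),f(t,430,200,110,120,3.5)])[:,:,::-1])
```

```text
[ 494.1812242  -282.74436405  144.58709853] [ 1.79847814e+02 -3.26444691e-02 -1.03749287e+02] [ 0.44327852 -0.0235368  -5.38993227]
```

View pics/s7.png

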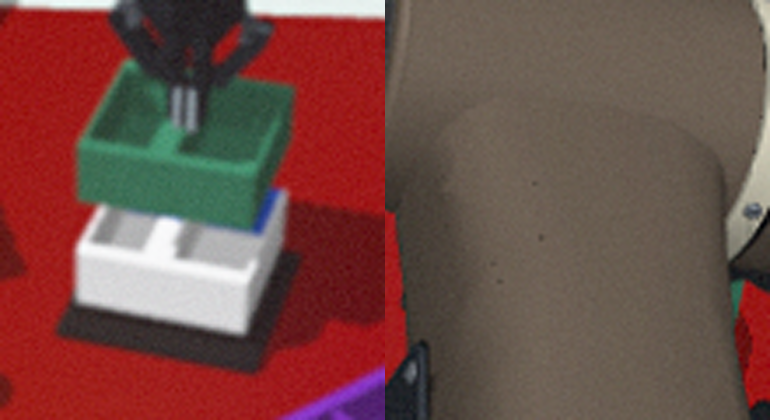

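The side view shows green aligned above the white tray, with the blue lip visible behind. I descend.

>>> {"name": "carry_out", "arguments": {"rot": [[0,0,0],[0,0,0],[0,0,0],[0,0,0],[0,0,0],[0,0,0],[0,0,0]], "offset": [[0,0,8],[0,0,8],[0,0,8],[0,0,6],[0,0,5],[0,0,0],[0,0,0]], "jaw": [0,0,0,0,0,0,0]}}

```text
time: 8.8
tcp_pos: [494.1, -283.3, 110.1]
orientation: [180.0, -0.0, -103.8]
contact_force: [0.2, -0.2, -5.3]
grip_width: 3.1
```

>>> {"name": "carry_out", "arguments": {"rot": [[0,0,0],[0,0,0],[0,0,0],[0,0,0]], "offset": [[0,0,2],[0,0,2],[0,0,2],[0,0,0]], "jaw": [0,0,0,0]}}

```text
time: 9.13
tcp_pos: [494.1, -283.2, 104.1]
orientation: [180.0, -0.0, -103.8]
contact_force: [-0.7, 0.7, -6.3]
grip_width: 2.8
```

>>> {"name": "carry_out", "arguments": {"rot": [[0,0,0],[0,0,0],[0,0,0],[0,0,0]], "offset": [[0,0,1],[0,0,1],[0,0,1],[0,0,0]], "jaw": [0,0,0,0]}}

```text
time: 9.47
tcp_pos: [494.2, -283.3, 101.2]
orientation: [180.0, -0.0, -103.8]
contact_force: [0.2, 0.3, -6.0]
grip_width: 2.7
```

>>> {"name": "carry_out", "arguments": {"rot": [[0,0,0],[0,0,0],[0,0,0]], "offset": [[0,0,1],[0,0,1],[0,0,0]], "jaw": [0,0,0]}}

```text
time: 9.72
tcp_pos: [494.2, -283.2, 99.2]
orientation: [180.0, -0.0, -103.8]
contact_force: [-0.3, 0.6, -5.1]
grip_width: 2.9
```

>>> {"name": "carry_out", "arguments": {"rot": [[0,0,0],[0,0,0],[0,0,0]], "offset": [[0,0,1],[0,0,0],[0,0,0]], "jaw": [0,0,0]}}

```text
time: 9.97
tcp_pos: [494.3, -283.3, 98.4]
orientation: [-180.0, -0.0, -103.8]
contact_force: [-0.2, -0.3, -5.5]
grip_width: 3.0
```

>>> {"name": "carry_out", "arguments": {"rot": [[0,0,0],[0,0,0],[0,0,0]], "offset": [[0,0,1],[0,0,0],[0,0,0]], "jaw": [0,0,0]}}

```text
time: 10.22
tcp_pos: [494.2, -283.3, 97.4]
orientation: [-180.0, -0.0, -103.8]
contact_force: [-0.6, 0.7, -5.7]
grip_width: 2.9
```

>>> {"name": "carry_out", "arguments": {"rot": [[0,0,0],[0,0,0],[0,0,0]], "offset": [[0,0,1],[0,0,0],[0,0,0]], "jaw": [0,0,0]}}

```text
time: 10.47
tcp_pos: [494.4, -283.4, 97.2]
orientation: [-180.0, -0.0, -103.8]
contact_force: [-3.3, 2.4, 5.0]
grip_width: 2.5
```

>>> {"name": "carry_out", "arguments": {"rot": [[0,0,0],[0,0,0],[0,0,0]], "offset": [[0,0,1],[0,0,0],[0,0,0]], "jaw": [0,0,0]}}

```text
time: 10.72
tcp_pos: [494.5, -283.4, 97.1]
orientation: [-179.9, -0.0, -103.8]
contact_force: [-6.6, 4.5, 12.3]
grip_width: 3.3
```

>>> {"name": "carry_out", "arguments": {"rot": [[0,0,0],[0,0,0],[0,0,0]], "offset": [[0,0,-1.3],[0,0,0],[0,0,0]], "jaw": [0,0,0]}}

```text
time: 10.97
tcp_pos: [494.5, -283.3, 97.2]
orientation: [-180.0, -0.0, -103.8]
contact_force: [-2.1, 3.2, 4.3]
grip_width: 2.6
```

>>> {"name": "carry_out", "arguments": {"rot": [[0,0,0],[0,0,0],[0,0,0],[0,0,0],[0,0,0],[0,0,0]], "offset": [[3,0,0],[3,0,0],[3,0,0],[3,0,0],[0,0,0],[0,0,0]], "jaw": [0,0,0,0,0,0]}}

```text
time: 11.47
tcp_pos: [492.8, -295.1, 97.2]
orientation: [-179.9, -0.0, -103.8]
contact_force: [1.5, 2.4, 1.6]
grip_width: 2.8
```

>>> {"name": "carry_out", "arguments": {"rot": [[0,0,0],[0,0,0],[0,0,0],[0,0,0],[0,0,0],[0,0,0]], "offset": [[3,0,0],[3,0,0],[3,0,0],[3,0,0],[0,0,0],[0,0,0]], "jaw": [0,0,0,0,0,0]}}

```text
time: 11.97
tcp_pos: [489.5, -306.7, 97.2]
orientation: [-179.9, -0.0, -103.8]
contact_force: [2.2, 4.8, 4.5]
grip_width: 2.8
```

>>> {"name": "carry_out", "arguments": {"rot": [[0,0,0],[0,0,0],[0,0,0],[0,0,0],[0,0,0]], "offset": [[1,0,0],[1,0,0],[1,0,0],[0,0,0],[0,0,0]], "jaw": [0,0,0,0,0]}}

```text
time: 12.38
tcp_pos: [488.7, -309.2, 97.2]
orientation: [-179.9, -0.0, -103.8]
contact_force: [1.6, 6.0, 5.3]
grip_width: 2.9
```

>>> {"name": "carry_out", "arguments": {"rot": [[0,0,0],[0,0,0],[0,0,0],[0,0,0]], "offset": [[1,0,0],[1,0,0],[0,0,0],[0,0,0]], "jaw": [0,0,0,0]}}

```text
time: 12.72
tcp_pos: [488.3, -310.6, 97.2]
orientation: [-179.9, 0.0, -103.8]
contact_force: [1.7, 8.6, 6.8]
grip_width: 2.9
```

>>> {"name": "carry_out", "arguments": {"rot": [[0,0,0],[0,0,0],[0,0,0]], "offset": [[1,0,0],[0,0,0],[0,0,0]], "jaw": [0,0,0]}}

```text
time: 12.97
tcp_pos: [488.2, -311.0, 97.5]
orientation: [-179.9, 0.1, -103.8]
contact_force: [3.0, 12.6, 9.4]
grip_width: 3.1
```

>>> {"name": "carry_out", "arguments": {"rot": [[0,0,0],[0,0,0],[0,0,0]], "offset": [[1,0,0],[0,0,0],[0,0,0]], "jaw": [0,0,0]}}

```text
time: 13.22
tcp_pos: [488.2, -311.4, 97.7]
orientation: [-179.9, 0.1, -103.8]
contact_force: [1.9, 16.9, 12.9]
grip_width: 2.7
```

Run:
```python
from h import *
s=arm.get_state();im=arm.capture('side')
print(s['tcp_pos'],s['contact_force'],s['ft_torque'])
w=arm.capture('wrist')
f=lambda im,x,y,w,h,k:cv2.resize(im[y:y+h,x:x+w],None,fx=k,fy=k,interpolation=cv2.INTER_CUBIC)
cv2.imwrite('pics/s8.png',f(im,300,70,110,120,5)[:,:,::-1])
cv2.imwrite('pics/w8.png',w[:,:,::-1])
```

```text
[ 488.18862556 -311.43759143   97.71176463] [ 1.92199781 16.94370909 12.91085254] [ 6.41667495 -0.78810962 -0.01266004]
```

View pics/s8.png

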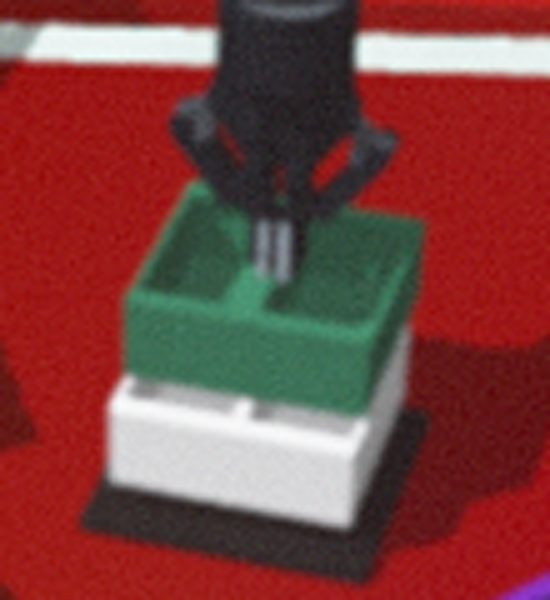

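View pics/w8.png

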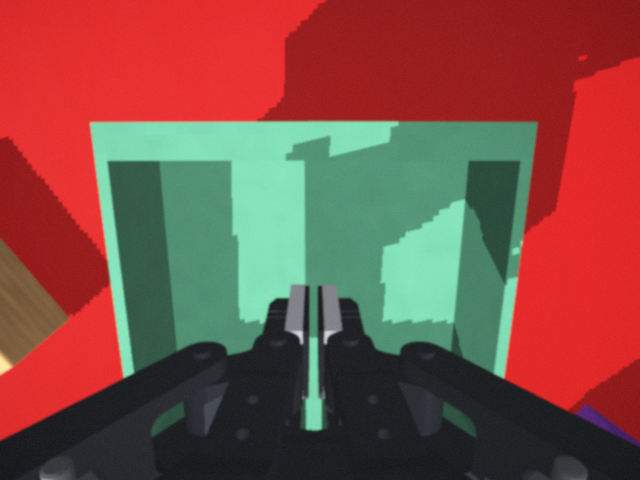

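Green sits flat, shifted about 30 mm toward the blue end, with the force rising at the stop. I relax the push and release.

>>> {"name": "carry_out", "arguments": {"rot": [[0,0,0],[0,0,0],[0,0,0]], "offset": [[-1,0,-0.6],[-0.5,0,-0.4],[0,0,0]], "jaw": [0,0,0]}}

```text
time: 13.57
tcp_pos: [488.2, -311.2, 97.7]
orientation: [-179.9, 0.0, -103.8]
contact_force: [4.1, 6.8, 1.6]
grip_width: 2.6
```

>>> {"name": "carry_out", "arguments": {"rot": [[0,0,0],[0,0,0],[0,0,0],[0,0,0],[0,0,0],[0,0,0],[0,0,0]], "offset": [[0,0,0],[0,0,0],[0,0,0],[0,0,0],[0,0,0],[0,0,0],[0,0,0]], "jaw": [0.1,0.2,0.3,0.35,0.35,0.35,0.35]}}

```text
time: 14.15
tcp_pos: [487.1, -312.1, 97.7]
orientation: [180.0, -0.0, -103.8]
contact_force: [0.7, -0.2, 0.7]
grip_width: 29.9
```

>>> {"name": "carry_out", "arguments": {"rot": [[0,0,0],[0,0,0],[0,0,0],[0,0,0],[0,0,0],[0,0,0],[0,0,0],[0,0,0]], "offset": [[0,0,-5],[0,0,-10],[-3,0,-20],[-3,0,-25],[-3,0,-25],[-3,0,-25],[0,0,-25],[0,0,0]], "jaw": [0.35,0.35,0.35,0.35,0.35,0.35,0.5,0.5]}}

```text
time: 14.82
tcp_pos: [492.6, -301.5, 239.7]
orientation: [-179.5, -0.1, -103.7]
contact_force: [1.0, -0.7, 1.0]
grip_width: 42.9
```

Run:
```python
from h import *
import pickle
s=arm.get_state();w=arm.capture('wrist');im=arm.capture('side')
pickle.dump((s,w),open('w_g3.pkl','wb'))
print(s['tcp_pos'],s['orientation'],s['contact_force'])
f=lambda im,x,y,w,h,k:cv2.resize(im[y:y+h,x:x+w],None,fx=k,fy=k,interpolation=cv2.INTER_CUBIC)
cv2.imwrite('pics/s9.png',f(im,300,70,110,120,5)[:,:,::-1])
cv2.imwrite('pics/w9.png',w[:,:,::-1])
```

```text
[ 492.57243062 -301.46068861  239.70292327] [-1.79458045e+02 -1.26902024e-01 -1.03725566e+02] [ 0.9782643  -0.73040328  0.96045191]
```

View pics/s9.png

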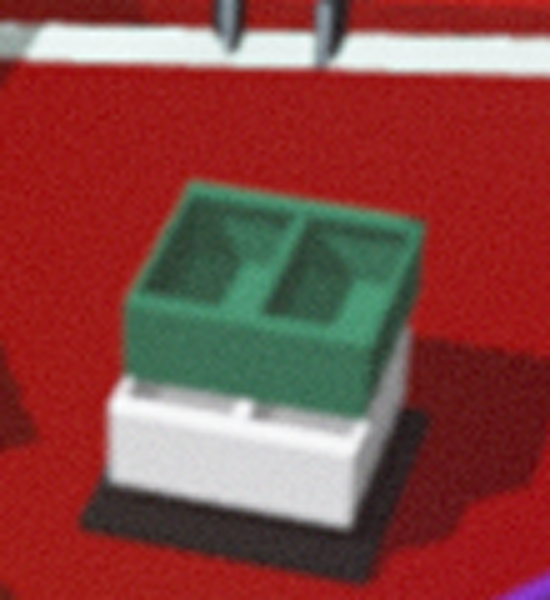

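View pics/w9.png

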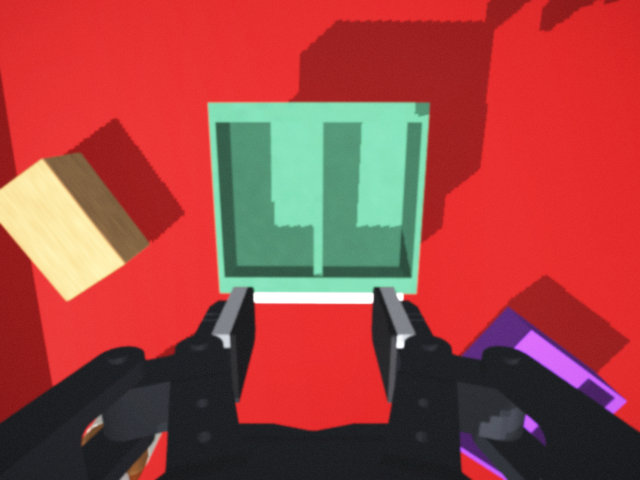

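Run:
```python
import cv2
im=cv2.imread('pics/w9.png')
cv2.imwrite('pics/w9c.png',cv2.resize(im[90:310,200:440],None,fx=3.2,fy=2.7,interpolation=cv2.INTER_CUBIC))
```

```text
(no output)
```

View pics/w9c.png

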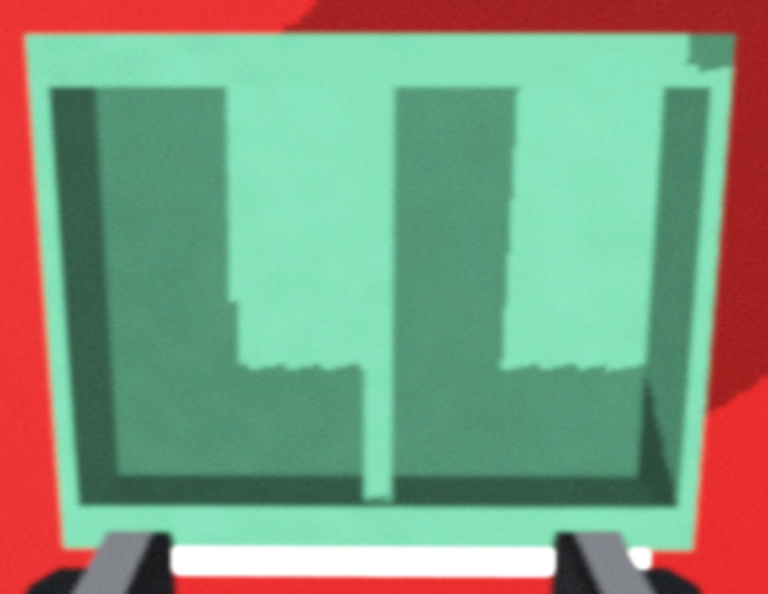

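Run:
```python
from h import *
import pickle
s,im=pickle.load(open('w_g3.pkl','rb'));W=cam('wrist',s)
w=np.array([(220,293.7),(207.8,102.6),(429.7,102.6),(416.6,293.7)])
x,r=fit([(W,RIM,w)],0,[487,-311,105,-13.8]);print(x.round(1),r.round(1))
def f(p):return (proj(*W,RIM@trayR(p[2],0).T+[p[0],p[1],105])-w).ravel()
q=least_squares(f,[487,-311,-13.8]);print(q.x.round(1),f(q.x).round(1))
R=trayR(-13.8,0);print('rel',(R.T@(x[:3]-[494.3,-282.6,57])).round(1),(R.T@(np.r_[q.x[:2],105]-[494.46,-282.2,55])).round(1))
for off in(24,26,28,30,32): print(off,proj(*W,R@np.array([20,65+off,-25])+x[:3]).round(1))
```

```text
[ 488.8 -311.3  105.3  -13.6] [-0.  -0.4 -0.1  0.3  0.1 -0.1  0.1  0.2]
[ 488.8 -311.2  -13.6] [ 0.  -0.5  0.   0.3 -0.  -0.  -0.   0. ]
rel [  1.5 -29.1  48.3] [  1.4 -29.5  50. ]
24 [[293.9 295.8]]
26 [[293.9 298. ]]
28 [[293.9 300.2]]
30 [[294.  302.4]]
32 [[294.  304.6]]
```

Green fits at (488.8, -311.3, 105.3), 29–31 mm toward blue and level, so step 1 is good. Next is yellow.

Run:
```python
from h import *
R=trayR(5.1,33);c=np.array([544.7,277.5,81.7]);n=R[:,2]
T1=pose(c+n*115,toolR(5.1,33))
T0,s=cur()
# mid waypoint
Tm=pose([600,-20,255],toolR(-4,17))
plan(Tm,10,T0);plan(T1,12,Tm)
w,d=twist(Tm,T1,12);T=Tm
for k in range(12):
    T=T@pose(d,Ro.from_rotvec(w).as_matrix());print(T[:3,3].round(),end=' ')
```

```text
n 10 rot [-0.03, 0.0025, -0.017] off [-29.46, -5.91, -2.95] | deg/row 1.98 mm/row 30.2
n 12 rot [-0.0232, 0.0056, -0.012] off [-25.33, -3.22, 5.49] | deg/row 1.53 mm/row 26.1
[603.   5. 249.] [606.  30. 243.] [608.  56. 236.] [610.  81. 230.] [611. 106. 223.] [612. 131. 217.] [613. 157. 210.] [612. 182. 204.] [612. 207. 197.] [611. 233. 191.] [609. 258. 185.] [607. 283. 178.]
```

>>> {"name": "carry_out", "arguments": {"rot": [[-0.03,0.0025,-0.017],[-0.03,0.0025,-0.017],[-0.03,0.0025,-0.017],[-0.03,0.0025,-0.017],[-0.03,0.0025,-0.017],[-0.03,0.0025,-0.017],[-0.03,0.0025,-0.017],[-0.03,0.0025,-0.017],[-0.03,0.0025,-0.017],[-0.03,0.0025,-0.017]], "offset": [[-29.5,-5.9,-2.9],[-29.5,-5.9,-2.9],[-29.5,-5.9,-2.9],[-29.5,-5.9,-2.9],[-29.5,-5.9,-2.9],[-29.5,-5.9,-2.9],[-29.5,-5.9,-2.9],[-29.5,-5.9,-2.9],[-29.5,-5.9,-2.9],[-29.5,-5.9,-2.9]], "jaw": [0.5,0.5,0.5,0.5,0.5,0.5,0.5,0.5,0.5,0.5]}}

```text
time: 15.75
tcp_pos: [599.2, -18.1, 251.5]
orientation: [162.6, 0.0, -93.9]
contact_force: [0.1, -0.5, -0.9]
grip_width: 42.8
```

>>> {"name": "carry_out", "arguments": {"rot": [[-0.0232,0.0056,-0.012],[-0.0232,0.0056,-0.012],[-0.0232,0.0056,-0.012],[-0.0232,0.0056,-0.012],[-0.0232,0.0056,-0.012],[-0.0232,0.0056,-0.012],[-0.0232,0.0056,-0.012],[-0.0232,0.0056,-0.012],[-0.0232,0.0056,-0.012],[-0.0232,0.0056,-0.012],[-0.0232,0.0056,-0.012],[-0.0232,0.0056,-0.012]], "offset": [[-25.3,-3.2,5.5],[-25.3,-3.2,5.5],[-25.3,-3.2,5.5],[-25.3,-3.2,5.5],[-25.3,-3.2,5.5],[-25.3,-3.2,5.5],[-25.3,-3.2,5.5],[-25.3,-3.2,5.5],[-25.3,-3.2,5.5],[-25.3,-3.2,5.5],[-25.3,-3.2,5.5],[-25.3,-3.2,5.5]], "jaw": [0.5,0.5,0.5,0.5,0.5,0.5,0.5,0.5,0.5,0.5,0.5,0.5]}}

```text
time: 16.75
tcp_pos: [605.3, 284.2, 174.2]
orientation: [146.6, 0.0, -84.9]
contact_force: [0.7, 0.1, 0.2]
grip_width: 42.8
```

>>> {"name": "carry_out", "arguments": {"rot": [[0,0,0],[0,0,0],[0,0,0]], "offset": [[0,0,0],[0,0,0],[0,0,0]], "jaw": [0.5,0.5,0.5]}}

```text
time: 17.0
tcp_pos: [605.6, 283.1, 174.6]
orientation: [146.7, -0.0, -84.9]
contact_force: [-0.3, 0.2, -0.4]
grip_width: 42.6
```

Run:
```python
from h import *
import pickle
s=arm.get_state();im=arm.capture('wrist')
print(s['time'],s['tcp_pos'],s['orientation'],s['joint_positions'].round())
pickle.dump((s,im),open('w_y.pkl','wb'))
W=cam('wrist',s);c=np.array([544.7,277.5,81.7])
P=np.r_[RIM,np.array([[3,40,22],[-3,40,22],[3,-40,22],[-3,-40,22]])]
o=im[:,:,::-1].copy()
p=proj(*W,P@trayR(5.1,33).T+c);print(p.round().tolist())
for q in p: cv2.drawMarker(o,tuple(int(round(v)) for v in q),(255,0,255),cv2.MARKER_CROSS,12,1)
cv2.imwrite('pics/w10.png',o)
```

```text
17.0 [605.63717568 283.07156528 174.58053666] [ 1.46719400e+02 -1.29355814e-02 -8.48857226e+01] [  32.   43.   33.  -15. -109.  -29.]
[[210.0, 322.0], [195.0, 120.0], [434.0, 120.0], [419.0, 321.0], [310.0, 285.0], [319.0, 285.0], [310.0, 162.0], [320.0, 162.0]]
```

View pics/w10.png

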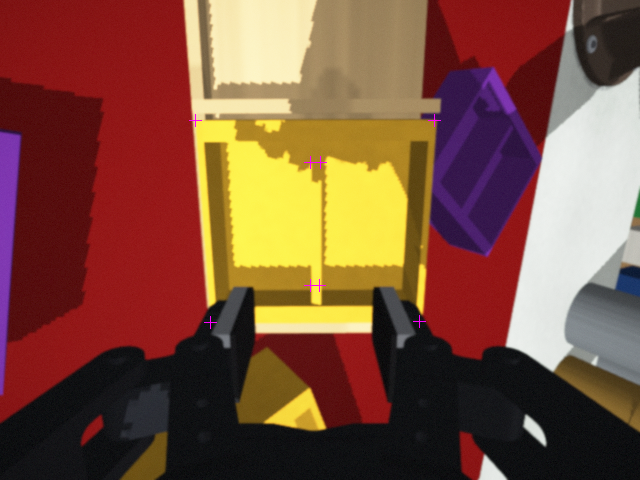

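Yellow's rim corners at (196,121) and (436,121) match the prediction within 2 px. I descend to grasp.

Run:
```python
from h import *
R=trayR(5.1,33);c=np.array([543.9,277.4,82.2]);n=R[:,2]
plan(pose(c-n*8,toolR(5.1,33)),1)
```

```text
n 1 rot [0.0038, 0.0004, -0.0003] off [-0.25, 0.99, 120.02] | deg/row 0.22 mm/row 120.0
```

>>> {"name": "carry_out", "arguments": {"rot": [[0.0038,0,0],[0,0,0],[0,0,0],[0,0,0],[0,0,0],[0,0,0],[0,0,0],[0,0,0],[0,0,0]], "offset": [[0,1,20],[0,0,20],[0,0,20],[0,0,16],[0,0,14],[0,0,12],[0,0,10],[0,0,8],[0,0,0]], "jaw": [0.5,0.5,0.5,0.5,0.5,0.5,0.5,0.5,0.5]}}

```text
time: 17.8
tcp_pos: [538.9, 276.8, 74.8]
orientation: [146.9, 0.0, -84.9]
contact_force: [-0.4, 0.0, 0.4]
grip_width: 42.9
```

>>> {"name": "carry_out", "arguments": {"rot": [[0,0,0],[0,0,0],[0,0,0],[0,0,0],[0,0,0],[0,0,0],[0,0,0],[0,0,0]], "offset": [[0,0,0],[0,0,0],[0,0,0],[0,0,0],[0,0,0],[0,0,0],[0,0,0],[0,0,0]], "jaw": [0.5,0.3,0.2,0.1,0,0,0,0], "force": 70}}

```text
time: 18.47
tcp_pos: [540.6, 277.6, 75.8]
orientation: [147.1, 0.1, -84.9]
contact_force: [3.6, -0.2, 4.3]
grip_width: 2.9
```

>>> {"name": "carry_out", "arguments": {"rot": [[0,0,0],[0,0,0],[0,0,0],[0,0,0],[0,0,0],[0,0,0]], "offset": [[0,0,-3],[0,0,-6],[0,0,-10],[0,0,-10],[0,0,0],[0,0,0]], "jaw": [0,0,0,0,0,0]}}

```text
time: 18.97
tcp_pos: [556.4, 279.2, 100.2]
orientation: [147.1, 0.1, -84.9]
contact_force: [0.1, 1.2, -7.6]
grip_width: 2.9
```

Run:
```python
from h import *
s=arm.get_state();im=arm.capture('wrist')
print(s['tcp_pos'],s['orientation'],s['contact_force'],s['grip_width'])
cv2.imwrite('pics/w11.png',im[:,:,::-1])
U=cur()[0];U[:3,3]-=U[:3,2]*90
R=trayR(-13.6,0)
Tm=pose([600,0,270],toolR(-4,17))
print(U[:3,3])
plan(Tm,11,U)
T1=pose(np.array([488.8,-311.3,0])+R@np.array([0,45,285]),toolR(-13.6,0));print(T1[:3,3])
plan(T1,11,Tm)
w,d=twist(U,Tm,11);T=U
for k in range(11):
    T=T@pose(d,Ro.from_rotvec(w).as_matrix());print(T[:3,3].round(),end=' ')
```

```text
[556.3546     279.15929309 100.16959835] [ 1.47092335e+02  9.79614108e-02 -8.49270584e+01] [ 0.07327024  1.21621418 -7.56083709] 2.8800829329597817
[604.52872635 283.24930433 175.16128682]
n 11 rot [0.0253, -0.006, 0.0131] off [25.82, 4.48, -7.36] | deg/row 1.67 mm/row 27.2
[ 499.38139509 -267.56175497  285.        ]
n 11 rot [0.0269, -0.0023, 0.0151] off [25.44, 5.67, -0.35] | deg/row 1.77 mm/row 26.1
[607. 258. 184.] [609. 232. 192.] [610. 206. 201.] [611. 180. 210.] [611. 154. 218.] [611. 129. 227.] [610. 103. 236.] [608.  77. 244.] [606.  51. 253.] [603.  26. 262.] [600.   0. 270.]
```

View pics/w11.png

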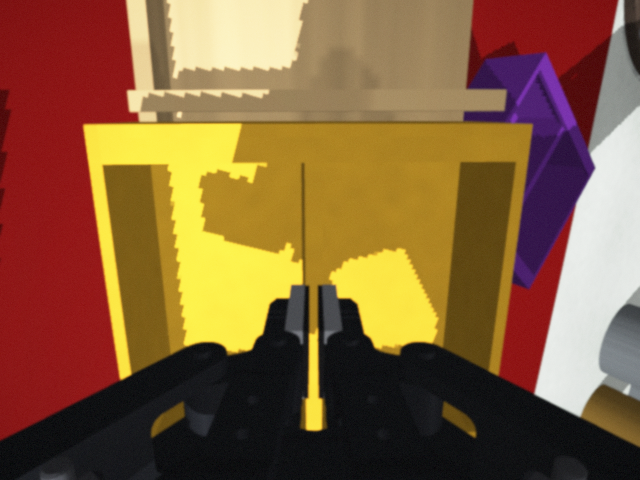

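Yellow is held squarely, with its rim corners at (84,124) and (532,124). I lift and carry.

>>> {"name": "carry_out", "arguments": {"rot": [[0,0,0],[0,0,0],[0,0,0],[0,0,0],[0,0,0],[0,0,0]], "offset": [[0,0,-10],[0,0,-16],[0,0,-16],[0,0,-16],[0,0,-16],[0,0,-16]], "jaw": [0,0,0,0,0,0]}}

```text
time: 19.52
tcp_pos: [604.8, 283.1, 176.2]
orientation: [147.0, 0.0, -84.9]
contact_force: [-0.1, 0.0, -7.9]
grip_width: 2.6
```

>>> {"name": "carry_out", "arguments": {"rot": [[0.0253,-0.006,0.0131],[0.0253,-0.006,0.0131],[0.0253,-0.006,0.0131],[0.0253,-0.006,0.0131],[0.0253,-0.006,0.0131],[0.0253,-0.006,0.0131],[0.0253,-0.006,0.0131],[0.0253,-0.006,0.0131],[0.0253,-0.006,0.0131],[0.0253,-0.006,0.0131],[0.0253,-0.006,0.0131]], "offset": [[25.8,4.5,-7.4],[25.8,4.5,-7.4],[25.8,4.5,-7.4],[25.8,4.5,-7.4],[25.8,4.5,-7.4],[25.8,4.5,-7.4],[25.8,4.5,-7.4],[25.8,4.5,-7.4],[25.8,4.5,-7.4],[25.8,4.5,-7.4],[25.8,4.5,-7.4]], "jaw": [0,0,0,0,0,0,0,0,0,0,0]}}

```text
time: 20.43
tcp_pos: [599.3, -1.1, 271.5]
orientation: [163.0, -0.0, -94.0]
contact_force: [0.6, -0.1, -6.1]
grip_width: 2.8
```

>>> {"name": "carry_out", "arguments": {"rot": [[0.0269,-0.0023,0.0151],[0.0269,-0.0023,0.0151],[0.0269,-0.0023,0.0151],[0.0269,-0.0023,0.0151],[0.0269,-0.0023,0.0151],[0.0269,-0.0023,0.0151],[0.0269,-0.0023,0.0151],[0.0269,-0.0023,0.0151],[0.0269,-0.0023,0.0151],[0.0269,-0.0023,0.0151],[0.0269,-0.0023,0.0151]], "offset": [[25.4,5.7,-0.3],[25.4,5.7,-0.3],[25.4,5.7,-0.3],[25.4,5.7,-0.3],[25.4,5.7,-0.3],[25.4,5.7,-0.3],[25.4,5.7,-0.3],[25.4,5.7,-0.3],[25.4,5.7,-0.3],[25.4,5.7,-0.3],[25.4,5.7,-0.3]], "jaw": [0,0,0,0,0,0,0,0,0,0,0]}}

```text
time: 21.35
tcp_pos: [497.4, -267.6, 285.4]
orientation: [179.9, 0.0, -103.6]
contact_force: [0.2, 0.5, -6.8]
grip_width: 2.8
```

>>> {"name": "carry_out", "arguments": {"rot": [[0,0,0],[0,0,0],[0,0,0]], "offset": [[0,0,0],[0,0,0],[0,0,0]], "jaw": [0,0,0]}}

```text
time: 21.6
tcp_pos: [498.5, -266.8, 285.3]
orientation: [179.9, 0.1, -103.6]
contact_force: [0.9, -0.4, -7.6]
grip_width: 2.8
```

Run:
```python
from h import *
s=arm.get_state();im=arm.capture('wrist')
print(s['tcp_pos'],s['orientation'],s['contact_force'],s['grip_width'])
o=im[:,:,::-1].copy()
W=cam('wrist',s)
for q in proj(*W,RIM@trayR(-13.6,0).T+[488.8,-311.3,105.3]): cv2.drawMarker(o,tuple(int(round(v)) for v in q),(255,0,255),cv2.MARKER_CROSS,12,1)
cv2.imwrite('pics/w12.png',o)
R=trayR(-13.6,0)
plan(pose(np.array([488.8,-311.3,190])+R@np.array([0,2,0]),toolR(-13.6,0)),8)
```

```text
[ 498.46360831 -266.77253175  285.33013577] [ 1.79915633e+02  5.03678675e-02 -1.03594227e+02] [ 0.92589611 -0.44207253 -7.59648457] 2.7779739339613365
n 8 rot [0.0002, 0.0001, 0.0001] off [5.5, -0.09, 11.89] | deg/row 0.01 mm/row 13.1
```

View pics/w12.png

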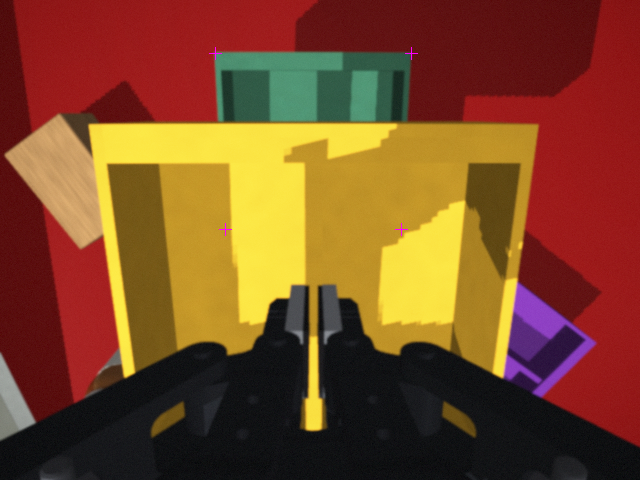

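Run:
```python
from h import *
R=trayR(-13.6,0)
plan(pose(np.array([488.6,-311.5,165])+R@np.array([0,8,0]),toolR(-13.6,0)),10)
```

```text
n 10 rot [0.0001, 0.0001, 0.0001] off [3.83, -0.06, 12.01] | deg/row 0.01 mm/row 12.6
```

>>> {"name": "carry_out", "arguments": {"rot": [[0,0,0],[0,0,0],[0,0,0],[0,0,0],[0,0,0],[0,0,0],[0,0,0],[0,0,0],[0,0,0],[0,0,0],[0,0,0]], "offset": [[4.2,0,12],[4.2,0,12],[4.2,0,12],[4.3,0,12],[4.3,0,12],[4.3,0,12],[4.3,0,12],[4.3,0,12],[4.2,0,12],[0,0,12],[0,0,0]], "jaw": [0,0,0,0,0,0,0,0,0,0,0]}}

```text
time: 22.57
tcp_pos: [489.2, -302.7, 162.1]
orientation: [179.7, 0.1, -103.5]
contact_force: [-0.9, 0.6, -7.7]
grip_width: 3.0
```

>>> {"name": "carry_out", "arguments": {"rot": [[0,0,0],[0,0,0],[0,0,0],[0,0,0],[0,0,0],[0,0,0],[0,0,0]], "offset": [[0,0,2],[0,0,2],[0,0,2],[0,0,2],[0,0,2],[0,0,0],[0,0,0]], "jaw": [0,0,0,0,0,0,0]}}

```text
time: 23.15
tcp_pos: [490.3, -304.2, 155.2]
orientation: [180.0, 0.0, -103.5]
contact_force: [0.2, 0.3, -7.1]
grip_width: 2.5
```

Run:
```python
from h import *
s=arm.get_state();im=arm.capture('side')
R=trayR(-13.6,0);print((R.T@(s['tcp_pos']-[488.6,-311.5,105])).round(1),s['contact_force'])
f=lambda im,x,y,w,h,k:cv2.resize(im[y:y+h,x:x+w],None,fx=k,fy=k,interpolation=cv2.INTER_CUBIC)
cv2.imwrite('pics/s13.png',f(im,300,50,110,140,4.2)[:,:,::-1])
```

```text
[-0.1  7.5 50.2] [ 0.1810616   0.31932171 -7.07834358]
```

View pics/s13.png

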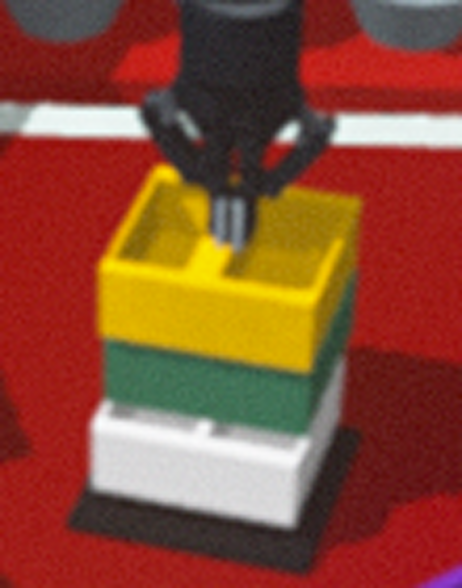

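Yellow hovers about 8 mm above its seat, inside green's outline. I go down slowly, watching the force.

>>> {"name": "carry_out", "arguments": {"rot": [[0,0,0],[0,0,0],[0,0,0],[0,0,0],[0,0,0],[0,0,0],[0,0,0]], "offset": [[0,0,1],[0,0,1],[0,0,1],[0,0,1],[0,0,1],[0,0,0],[0,0,0]], "jaw": [0,0,0,0,0,0,0]}}

```text
time: 23.78
tcp_pos: [490.3, -304.1, 150.0]
orientation: [180.0, 0.0, -103.5]
contact_force: [-0.7, 0.4, -7.5]
grip_width: 2.9
```

>>> {"name": "carry_out", "arguments": {"rot": [[0,0,0],[0,0,0],[0,0,0],[0,0,0]], "offset": [[0,0,0.7],[0,0,0.7],[0,0,0],[0,0,0]], "jaw": [0,0,0,0]}}

```text
time: 24.12
tcp_pos: [490.3, -304.2, 148.7]
orientation: [180.0, 0.0, -103.5]
contact_force: [0.1, 0.5, -7.2]
grip_width: 3.0
```

>>> {"name": "carry_out", "arguments": {"rot": [[0,0,0],[0,0,0],[0,0,0]], "offset": [[0,0,0.7],[0,0,0],[0,0,0]], "jaw": [0,0,0]}}

```text
time: 24.37
tcp_pos: [490.3, -304.2, 148.0]
orientation: [180.0, 0.0, -103.5]
contact_force: [0.8, 0.3, -7.3]
grip_width: 3.1
```

>>> {"name": "carry_out", "arguments": {"rot": [[0,0,0],[0,0,0],[0,0,0]], "offset": [[0,0,0.7],[0,0,0],[0,0,0]], "jaw": [0,0,0]}}

```text
time: 24.62
tcp_pos: [490.4, -304.3, 147.5]
orientation: [-180.0, 0.0, -103.5]
contact_force: [-0.3, -0.9, -6.1]
grip_width: 2.7
```

>>> {"name": "carry_out", "arguments": {"rot": [[0,0,0],[0,0,0],[0,0,0]], "offset": [[0,0,0.4],[0,0,0],[0,0,0]], "jaw": [0,0,0]}}

```text
time: 24.87
tcp_pos: [490.4, -304.3, 147.4]
orientation: [-180.0, 0.0, -103.5]
contact_force: [-1.7, -0.5, -1.1]
grip_width: 2.9
```

>>> {"name": "carry_out", "arguments": {"rot": [[0,0,0],[0,0,0],[0,0,0]], "offset": [[0,0,0.4],[0,0,0],[0,0,0]], "jaw": [0,0,0]}}

```text
time: 25.12
tcp_pos: [490.5, -304.3, 147.4]
orientation: [-180.0, -0.0, -103.5]
contact_force: [-3.3, 2.4, 5.6]
grip_width: 2.8
```

>>> {"name": "carry_out", "arguments": {"rot": [[0,0,0],[0,0,0],[0,0,0]], "offset": [[0,0,-0.6],[0,0,0],[0,0,0]], "jaw": [0,0,0]}}

```text
time: 25.37
tcp_pos: [490.5, -304.3, 147.4]
orientation: [-180.0, 0.0, -103.5]
contact_force: [-2.8, 2.5, 3.0]
grip_width: 3.0
```

>>> {"name": "carry_out", "arguments": {"rot": [[0,0,0],[0,0,0],[0,0,0],[0,0,0],[0,0,0],[0,0,0],[0,0,0]], "offset": [[-1,0,0],[-1,0,0],[-1,0,0],[-1,0,0],[-1,0,0],[0,0,0],[0,0,0]], "jaw": [0,0,0,0,0,0,0]}}

```text
time: 25.95
tcp_pos: [492.0, -299.8, 147.4]
orientation: [-180.0, -0.0, -103.5]
contact_force: [-0.1, -4.7, -0.0]
grip_width: 2.7
```

Run:
```python
from h import *
s=arm.get_state()
R=trayR(-13.6,0);print((R.T@(s['tcp_pos']-[488.6,-311.5,105])).round(1),(R.T@s['contact_force']).round(1),s['ft_torque'])
```

```text
[ 0.6 12.2 42.4] [ 1.  -4.6 -0. ] [-1.89713038  0.2053913  -0.03409147]
```

>>> {"name": "carry_out", "arguments": {"rot": [[0,0,0],[0,0,0],[0,0,0]], "offset": [[0,0,-0.5],[0,0,0],[0,0,0]], "jaw": [0,0,0]}}

```text
time: 26.2
tcp_pos: [491.8, -299.2, 147.4]
orientation: [-180.0, 0.0, -103.5]
contact_force: [1.6, -2.1, -3.4]
grip_width: 2.5
```

>>> {"name": "carry_out", "arguments": {"rot": [[0,0,0],[0,0,0],[0,0,0],[0,0,0],[0,0,0],[0,0,0],[0,0,0],[0,0,0]], "offset": [[-1.5,0,0],[-1.5,0,0],[-1.5,0,0],[-1.5,0,0],[-1.5,0,0],[-1.5,0,0],[0,0,0],[0,0,0]], "jaw": [0,0,0,0,0,0,0,0]}}

```text
time: 26.87
tcp_pos: [493.4, -290.0, 147.4]
orientation: [180.0, 0.1, -103.5]
contact_force: [0.2, 0.1, -2.7]
grip_width: 2.8
```

Run:
```python
from h import *
s=arm.get_state()
R=trayR(-13.6,0);print((R.T@(s['tcp_pos']-[488.6,-311.5,105])).round(1),(R.T@s['contact_force']).round(1),s['ft_torque'])
im=arm.capture('side')
f=lambda im,x,y,w,h,k:cv2.resize(im[y:y+h,x:x+w],None,fx=k,fy=k,interpolation=cv2.INTER_CUBIC)
cv2.imwrite('pics/s14.png',f(im,300,50,110,140,4.2)[:,:,::-1])
```

```text
[-0.4 22.1 42.4] [ 0.2  0.1 -2.7] [0.08785944 0.28641796 0.00412686]
```

View pics/s14.png

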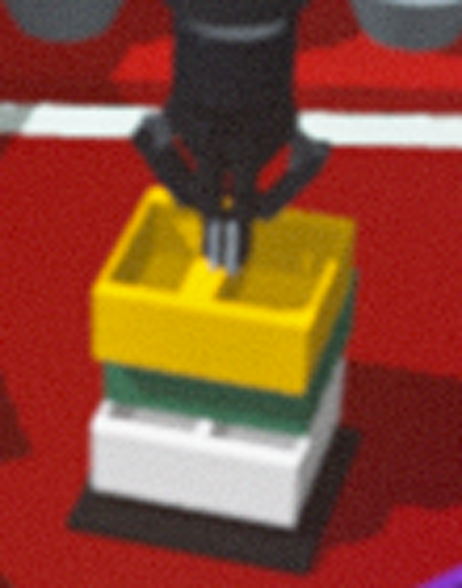

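Green hasn't moved: its wall line in the crop is the same as before. I continue in finer steps.

>>> {"name": "carry_out", "arguments": {"rot": [[0,0,0],[0,0,0],[0,0,0],[0,0,0],[0,0,0],[0,0,0]], "offset": [[-1,0,0],[-1,0,0],[-1,0,0],[-1,0,0],[0,0,0],[0,0,0]], "jaw": [0,0,0,0,0,0]}}

```text
time: 27.42
tcp_pos: [494.5, -286.4, 147.5]
orientation: [180.0, 0.0, -103.5]
contact_force: [-1.0, -0.9, -4.7]
grip_width: 2.5
```

>>> {"name": "carry_out", "arguments": {"rot": [[0,0,0],[0,0,0],[0,0,0],[0,0,0],[0,0,0]], "offset": [[-0.5,0,0],[-0.5,0,0],[-0.5,0,0],[0,0,0],[0,0,0]], "jaw": [0,0,0,0,0]}}

```text
time: 27.83
tcp_pos: [494.8, -285.0, 147.5]
orientation: [180.0, 0.0, -103.5]
contact_force: [0.1, 0.0, -5.7]
grip_width: 3.0
```

Run:
```python
from h import *
s=arm.get_state()
R=trayR(-13.6,0);print((R.T@(s['tcp_pos']-[488.6,-311.5,105])).round(1),(R.T@s['contact_force']).round(1),s['ft_torque'])
```

```text
[-0.2 27.2 42.5] [ 0.1  0.  -5.7] [ 0.09517672 -0.0127987  -0.03352682]
```

>>> {"name": "carry_out", "arguments": {"rot": [[0,0,0],[0,0,0],[0,0,0],[0,0,0]], "offset": [[-0.5,0,0],[-0.5,0,0],[0,0,0],[0,0,0]], "jaw": [0,0,0,0]}}

```text
time: 28.17
tcp_pos: [495.1, -284.1, 147.5]
orientation: [180.0, 0.0, -103.5]
contact_force: [0.1, -0.1, -7.4]
grip_width: 3.1
```

>>> {"name": "carry_out", "arguments": {"rot": [[0,0,0],[0,0,0],[0,0,0]], "offset": [[-0.4,0,0],[0,0,0],[0,0,0]], "jaw": [0,0,0]}}

```text
time: 28.42
tcp_pos: [495.2, -283.8, 147.6]
orientation: [180.0, 0.0, -103.5]
contact_force: [0.1, 0.1, -7.7]
grip_width: 2.7
```

>>> {"name": "carry_out", "arguments": {"rot": [[0,0,0],[0,0,0],[0,0,0]], "offset": [[-0.4,0,0],[0,0,0],[0,0,0]], "jaw": [0,0,0]}}

```text
time: 28.67
tcp_pos: [495.3, -283.5, 147.7]
orientation: [180.0, 0.0, -103.5]
contact_force: [0.4, -0.4, -7.4]
grip_width: 2.4
```

Run:
```python
from h import *
s=arm.get_state()
R=trayR(-13.6,0);print((R.T@(s['tcp_pos']-[488.6,-311.5,105])).round(1),(R.T@s['contact_force']).round(1),s['ft_torque'])
im=arm.capture('side')
f=lambda im,x,y,w,h,k:cv2.resize(im[y:y+h,x:x+w],None,fx=k,fy=k,interpolation=cv2.INTER_CUBIC)
cv2.imwrite('pics/s15.png',f(im,300,50,110,140,4.2)[:,:,::-1])
```

```text
[-0.1 28.8 42.7] [ 0.5 -0.3 -7.4] [ 0.0116388  -0.00040207 -0.02775547]
```

View pics/s15.png

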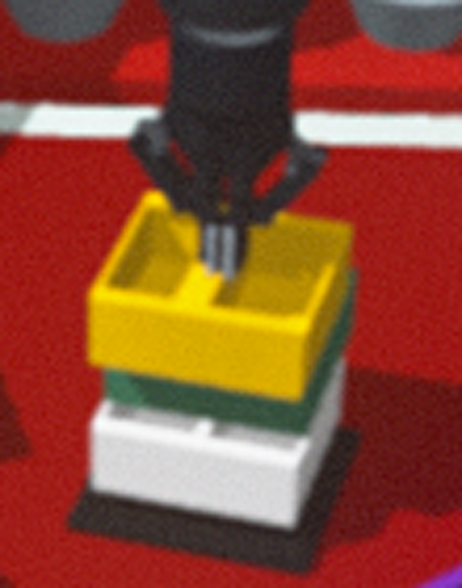

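>>> {"name": "carry_out", "arguments": {"rot": [[0,0,0],[0,0,0],[0,0,0]], "offset": [[-0.4,0,0],[0,0,0],[0,0,0]], "jaw": [0,0,0]}}

```text
time: 28.97
tcp_pos: [495.4, -283.1, 147.7]
orientation: [180.0, 0.0, -103.5]
contact_force: [-0.7, 0.9, -7.4]
grip_width: 2.8
```

Run:
```python
from h import *
s=arm.get_state()
R=trayR(-13.6,0);print((R.T@(s['tcp_pos']-[488.6,-311.5,105])).round(1),(R.T@s['contact_force']).round(1),s['ft_torque'])
w=arm.capture('wrist');cv2.imwrite('pics/w16.png',w[:,:,::-1])
```

```text
[-0.  29.3 42.7] [-0.9  0.7 -7.4] [-0.00619923 -0.07625636 -0.03775476]
```

View pics/w16.png

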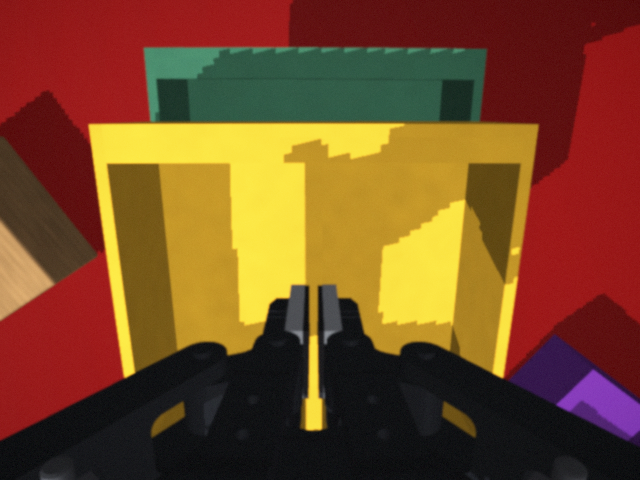

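Run:
```python
from h import *
c=arm.calibration('wrist');M=np.linalg.inv(c['T_tool_cam'])
B=np.array([[0,-1,0],[-1,0,0],[0,0,-1.]])
P=np.array([[70,-65,25],[-70,-65,25]]);px=np.array([(89,124),(538,124)]);gx=np.array([(144,48),(487,48)])
def r(p):
    Rr=Ro.from_euler('z',p[3],degrees=True).as_matrix()@B
    a=proj(c,M[:3,:3],M[:3,3],P@Rr.T+p[:3]);g=proj(c,M[:3,:3],M[:3,3],(P+[p[4],-p[5],-50])@Rr.T+p[:3])
    return np.r_[(a-px).ravel(),(g-gx).ravel()]
q=least_squares(r,[0,0,-8,0,0,30]);print(q.x.round(2),q.fun.round(1))
T0,s=cur();W=cam('wrist',s)
print('green pred if unmoved',proj(*W,RIM[[1,2]]@trayR(-13.6,0).T+[488.8,-311.3,105.3]).round(1))
```

```text
[-1.000e-02 -9.300e-01 -8.020e+00  0.000e+00 -8.600e-01  2.912e+01] [ 0.   0.  -0.  -0.  -0.1 -0.   0.   0. ]
green pred if unmoved [[144.1  48.3]
 [486.5  48.7]]
```

The wrist view gives yellow 29.1 mm relative to green, and green is where predicted (144,48)/(487,48). I set it down and release.

>>> {"name": "carry_out", "arguments": {"rot": [[0,0,0],[0,0,0],[0,0,0],[0,0,0]], "offset": [[0,0,0.5],[0,0,0.4],[0,0,0],[0,0,0]], "jaw": [0,0,0,0]}}

```text
time: 29.35
tcp_pos: [495.5, -283.2, 147.4]
orientation: [-180.0, 0.0, -103.5]
contact_force: [-3.7, 2.5, 2.3]
grip_width: 3.0
```

Run:
```python
from h import *
s=arm.get_state()
R=trayR(-13.6,0);print((R.T@(s['tcp_pos']-[488.6,-311.5,105])).round(1),(R.T@s['contact_force']).round(1),s['ft_torque'])
```

```text
[ 0.  29.1 42.4] [-4.2  1.6  2.3] [ 0.74873347  0.98933123 -0.00742671]
```

>>> {"name": "carry_out", "arguments": {"rot": [[0,0,0],[0,0,0],[0,0,0],[0,0,0],[0,0,0],[0,0,0],[0,0,0],[0,0,0],[0,0,0]], "offset": [[0,0,-0.2],[0,0,0],[0,0,0],[0,0,0],[0,0,0],[0,0,0],[0,0,0],[0,0,0],[0,0,0]], "jaw": [0,0,0.05,0.1,0.2,0.3,0.35,0.35,0.35]}}

```text
time: 30.1
tcp_pos: [495.6, -283.2, 147.0]
orientation: [-180.0, 0.0, -103.5]
contact_force: [-0.6, -0.5, -0.7]
grip_width: 30.0
```

>>> {"name": "carry_out", "arguments": {"rot": [[0,0,0],[0,0,0],[0,0,0],[0,0,0],[0,0,0],[0,0,0],[0,0,0],[0,0,0]], "offset": [[0,0,-5],[0,0,-10],[0,0,-20],[-3,0,-25],[-3,0,-25],[-3,0,-25],[0,0,-25],[0,0,0]], "jaw": [0.35,0.35,0.35,0.35,0.35,0.35,0.5,0.5]}}

```text
time: 30.77
tcp_pos: [499.7, -275.5, 288.9]
orientation: [-179.5, -0.1, -103.5]
contact_force: [0.6, 0.3, 0.9]
grip_width: 42.8
```

Run:
```python
from h import *
import pickle
s=arm.get_state();w=arm.capture('wrist');im=arm.capture('side')
pickle.dump((s,w),open('w_f.pkl','wb'))
print(s['tcp_pos'],s['orientation'],s['contact_force'])
f=lambda im,x,y,w,h,k:cv2.resize(im[y:y+h,x:x+w],None,fx=k,fy=k,interpolation=cv2.INTER_CUBIC)
cv2.imwrite('pics/s17.png',f(im,300,50,110,140,4.2)[:,:,::-1])
cv2.imwrite('pics/w17.png',w[:,:,::-1])
```

```text
[ 499.73398946 -275.50302621  288.87451766] [-1.79485398e+02 -7.47649791e-02 -1.03498902e+02] [0.63198471 0.30856023 0.85274642]
```

View pics/s17.png

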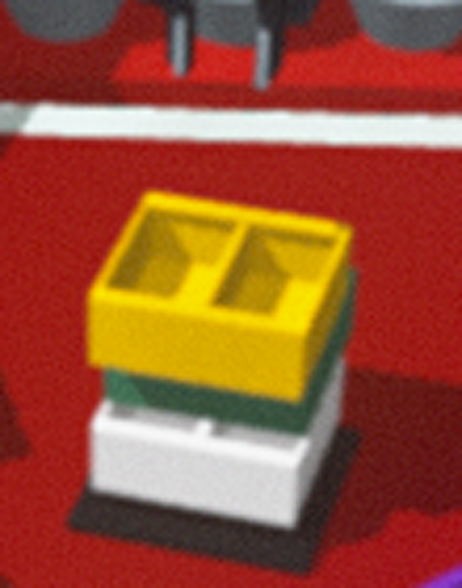

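View pics/w17.png

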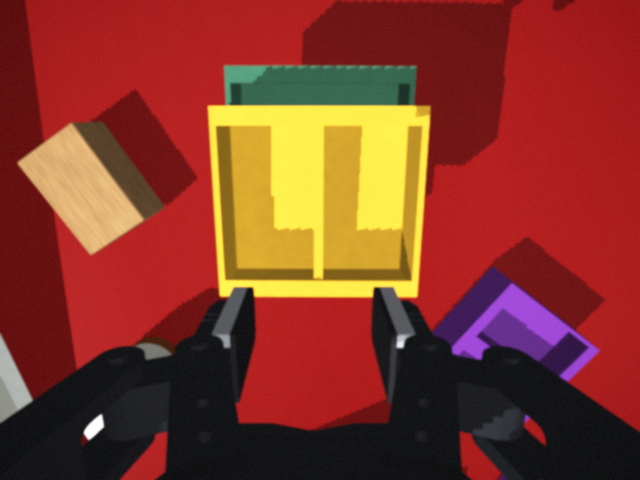

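```bash
python3 - <<'E'
from h import *
import pickle
s,im=pickle.load(open('w_f.pkl','rb'));W=cam('wrist',s)
w=np.array([(219.5,297),(208,106),(430,106),(418,297)]);g=np.array([(224.5,67),(416,67)])
def f(p):
    R=trayR(p[3],0)
    return np.r_[(proj(*W,RIM@R.T+p[:3])-w).ravel(),(proj(*W,(RIM[[1,2]]-[p[4],p[5],50])@R.T+p[:3])-g).ravel()]
q=least_squares(f,[495,-283,155,-13.6,0,30]);print(q.x.round(1),q.fun.round(1))
print('green pred',proj(*W,RIM[[1,2]]@trayR(-13.6,0).T+[488.8,-311.3,105.3]).round(1))
t=arm.capture('top')
E
sleep 0
```

```text
[ 496.2 -283.1  155.5  -13.4    1.    28.3] [ 0.6 -0.4 -0.2  0.2  0.4 -0.1 -0.9  0.1 -0.7  0.3  0.7 -0.2]
green pred [[223.6  65.8]
 [416.4  66. ]]
```

>>> {"name": "carry_out", "arguments": {"rot": [[0,0,0],[0,0,0],[0,0,0],[0,0,0]], "offset": [[0,0,-20],[0,0,-20],[0,0,0],[0,0,0]], "jaw": [0.5,0.5,0.5,0.5]}}

```text
time: 31.25
tcp_pos: [497.6, -274.4, 322.2]
orientation: [-180.0, 0.0, -103.6]
contact_force: [-0.6, 0.8, -1.0]
grip_width: 43.0
```

Run:
```python
from h import *
s=arm.get_state();w=arm.capture('wrist');W=cam('wrist',s)
t=arm.capture('side')
o=w[:,:,::-1].copy()
for q in np.r_[proj(*W,RIM[[1,2]]@trayR(-13.6,0).T+[488.8,-311.3,105.3]),proj(*W,RIM@trayR(-13.5,0).T+np.array([488.8,-311.3,155.3])+trayR(-13.6,0)@[0,29,0])]: print(q.round(1))
cv2.imwrite('pics/w18.png',cv2.resize(o[50:300,190:440],None,fx=2.4,fy=2.4,interpolation=cv2.INTER_CUBIC))
cv2.imwrite('pics/s18.png',t[:,:,::-1])
```

```text
[227.2  69.4]
[401.9  69.5]
[225.5 278.2]
[215.2 105.9]
[413.8 105.7]
[403.5 278.1]
```

View pics/w18.png

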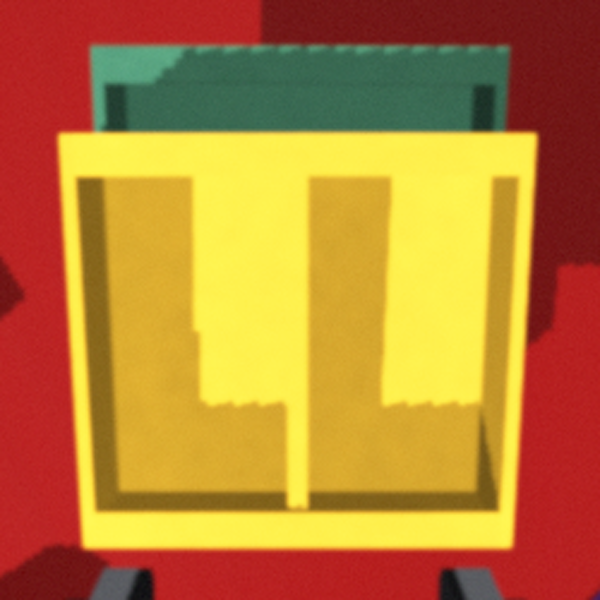

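View pics/s18.png

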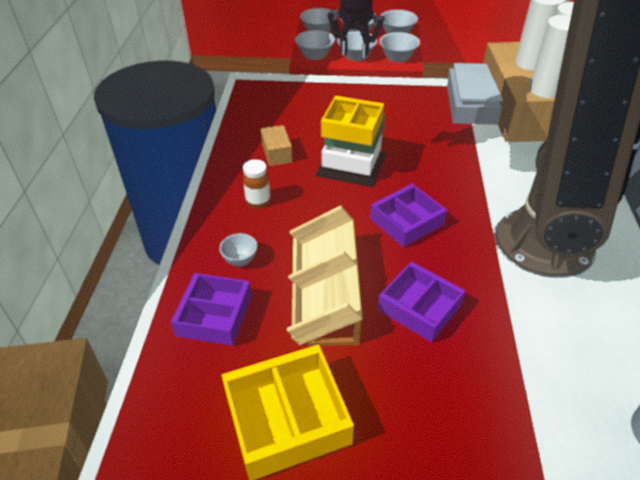

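```bash
python3 -c "
from rig import arm
print(arm.job_done())"
```

```text
the job is handed in; nothing more can be done
None
```

Both trays are stacked, released and handed in at about 31 s of the 72 s allowed. No verdict was reported.

- **Green:** I set it flat on the bottom tray and slid it until the force rose at the blue lip. My last checks put it 29–31 mm toward the blue end, about 1.5 mm sideways and 48–50 mm above the bottom tray.
- **Yellow:** I slid it the opposite way with most of its weight held by the gripper, so that green would not be dragged. I stopped by position just short of a felt stop, so I did not confirm that the necks touch green's lip. It sits about 28–29 mm relative to green and about 1 mm sideways.
- **Disagreement:** The first wrist view after release gave 28.3 mm for yellow and green's edge 1 pixel off. That picture was taken before the arm had settled. The settled view matched the prediction for yellow at 29 mm within 1 pixel, with green unmoved.
- **Other things:** The bowl, jar, carton, purple trays and large yellow tray look unmoved in the final side view. The gripper was about 140 mm clear of the stack at hand-in.

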